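# Load the gem tester and hook its cover shut

## Task

Stand the red-capped gem cell upright in the middle of the tester's open compartment, its two clear faces square to the light path between the lamp port and the sensor port. Then take the loose blue cover by its handle, hook its metal tongue under the orange ledge along the low edge of the sloping deck while the top edge is still raised, and swing the top edge down without letting it drop until the cover lies fully home, flat on the deck. Let go of everything, and leave the hammer, the jar and the burr block where they are.

Things in the scene. Friction and masses are not known exactly. Their poses are not given: they have to be found in the camera images.
- tester: White desk-top gem tester, fixed, 180 (x) by 210 (y) mm. Origin: on its underside, mid-width, 78 mm behind its front; x from its low front to its high rear, y along the light path (lamp pod at +y, sensor pod at -y, 62 mm high, orange marks on top), z up. Its deck slopes up to the rear at 20 degrees over an open compartment; a rear block, 109 mm high, begins at x = 46 mm. Rigid.
- seat (a point): Centre of the compartment's floor (grey pad crossed by an orange line along the light path), at tester (-8, 0, 15) mm: the middle of the cell's underside belongs here. The floor is level, 15 mm above the bench, 76 mm (x) by 86 mm (y) clear; the deck is 70 mm above it. Brass ports on the y walls, 21 mm above the floor, mark the light path.
- deck: The tester's sloping deck, pitched 20 degrees: x runs up the slope, y as the tester's, z square to the deck. Origin on the deck surface at mid-width, under the free edge of the ledge, at tester (-55, 0, 68) mm. Compartment opening: x = 12 to 88, y = -43 to 43 mm. Rails 6 mm high have inner faces at y = -59 and 59 mm. The cover lies on z = 0, held by its weight alone.
- ledge (a point): Middle of the orange ledge's free edge, on its underside: deck (0, 0, 11) mm. The ledge, 128 mm wide and 4 mm thick, hangs over the deck from x = -20 to 0 mm; the slot under it is 11 mm high and 15 mm deep (back wall at x = -15 mm).
- stop (a point): Middle of the stop bar at the deck's high end, at deck (102, 0, 6) mm: top of the face towards the ledge. It is 6 mm high, so the cover drops flat only with its tongue 10 to 15 mm under the ledge, and must go in with its top edge raised.
- cover: Loose blue cover, 112 (x) by 110 (y) by 5 mm, about 160 g, lying handle up. Origin: centre of its underside; z to the handle side; -x end: metal tongue, +x end: top edge. Handle: black fin in the middle, 30 mm along x, 14 mm thick along y, 5 to 41 mm above the underside; pinch it across y. Fitted, its axes run like the deck's, its origin at deck x = 41 to 46 mm, y = 0.
- cover_lip (a point): Middle of the tongue's outer end, mid thickness: cover (-56, 0, 2.5) mm. The tongue is bare metal, 18 mm long, 90 mm wide, 5 mm thick, level with the underside.
- cover_top (a point): Middle of the cover's top edge, mid thickness: cover (56, 0, 2.5) mm.
- cell: Loose gem cell standing on the bench, 28 by 28 mm, 42 mm high, about 90 g, with a red grip fin on top: 22 mm along x, 12 mm thick along y, 42 to 60 mm above the underside. Origin: centre of its underside. Faces at +y and -y are clear glass, those at +x and -x black: its y must lie along the tester's y, either way round. Pinch the fin across y.
- hammer: Bystander: jeweller's hammer, wooden handle along x (200 mm), red-faced head at +x, 32 mm high, lying behind the tester; origin under the handle's middle.
- jar: Bystander: closed glass jar, 60 mm across, 75 mm high; origin at the centre of its underside.
- burrs: Bystander: wooden block 70 by 100 by 35 mm set with burrs (to 63 mm high); origin at the centre of its underside.
There are look-alikes about, which are no part of the job. Of the things that look like the cover, the middle-sized one is meant. Several things look just like the cell: the one meant starts farthest to the robot's left.

How it is judged (in metres and radians):
On the way, in this order (a step that is already met when the one before it is completed fails the run):
1. the cell stands released, upright and at rest in the middle of the compartment (within 8 mm), clear faces within 8 degrees of square to the light path (horizontal distance between cell and seat below 0.008 m and angle between the y axis of cell and the y axis of tester, either way round below 0.14 rad and angle between cell's own z axis and vertical below 0.06 rad and height (world z) of cell below 0.019 m and contact force between the fingers and cell below 0.05 N and linear speed of cell below 0.02 m/s), for 0.2 s.
2. the cover's tongue is at least 6 mm under the ledge while the cover is still open by at least 6 degrees (x of cover_lip in the frame of deck between -0.018 and -0.006 m and z of cover_lip in the frame of deck between -0.003 and 0.0095 m and angle between the z axis of cover and the z axis of deck, either way round above 0.105 rad), for 0.1 s.
3. the cover has been brought down flat with the fingers still on it (not dropped) (x of cover_lip in the frame of deck between -0.018 and -0.006 m and z of cover_lip in the frame of deck between -0.003 and 0.0095 m and angle between the z axis of cover and the z axis of deck, either way round below 0.045 rad and contact force between the fingers and cover above 0.1 N), for 0.05 s.
At the end, for the whole second after the job is handed in: Cell upright on the compartment floor, within 8 mm of its middle, clear faces within 8 degrees of square to the light path; cover flat on the deck (2.6 degrees, ends within 3.5 mm), tongue at least 6 mm under the ledge; both at rest; hammer, jar, burr block moved under 30 mm (horizontal distance between cell and seat below 0.008 m and angle between the y axis of cell and the y axis of tester, either way round below 0.14 rad and angle between cell's own z axis and vertical below 0.06 rad and height (world z) of cell below 0.019 m and x of cover_lip in the frame of deck between -0.018 and -0.006 m and z of cover_lip in the frame of deck between -0.003 and 0.0095 m and angle between the z axis of cover and the z axis of deck, either way round below 0.045 rad and z of each of cover_lip, cover_top in the frame of deck below 0.006 m and linear speed of each of cover, cell below 0.01 m/s and distance of each of hammer, jar, burrs from where it was at the start of the episode below 0.03 m); the robot touches nothing.
It fails at once if the hammer is knocked over or pushed more than 30 mm (distance of hammer from where it was at the start of the episode above 0.03 m).
It fails at once if the jar is knocked over or pushed more than 30 mm (distance of jar from where it was at the start of the episode above 0.03 m).
It fails at once if the burr block is knocked over or pushed more than 30 mm (distance of burrs from where it was at the start of the episode above 0.03 m).
It also fails if it takes over 54 s, if anything falls off the work surface, if the arm or the gripper's body presses on something with over 40 N, if the wrist force passes 120 N, or if a joint passes its speed limit or range.

## Robot

A 6-joint arm with a two-finger parallel gripper is mounted at the origin on the work surface. World frame = base frame: x ahead of the robot, y to its left, z up, the work surface at z = 0. Lengths are in mm, angles in rad, forces in N, time in s.
With the tool pointing down it reaches from about 375 to 900 mm from the base axis. Payload 3.1 kg.
Tool frame: the origin (TCP) lies on the centre line of the jaws, within the pads' length; the fingertips stand 14 mm ahead of it and the grasp point (between the pads) lies 5 mm behind it; z points along the fingers, y is the line along which they close (so a half turn about z gives the same grasp; the last joint's range is limited). The gripper opens to 85 mm and grips with 20 to 120 N. Pads are 22 mm wide; open, the fingers measure 114 mm over their backs; the gripper's body (76 mm by 85 mm) begins 54 mm behind the grasp point. The pads swing forward as they close: fully open they stand 13 mm farther back than shut.
Start: joints at [1.028, 0.527, 1.433, -0, 1.181, -0.178], TCP at [222.935, 583.864, 245.31] pointing down, gripper open.
Joint ranges: [-3.08, 3.08], [-0.75, 2.2], [0.22, 2.44], [-1.43, 4.57], [0, 2.65], [-2.85, 2.85]. Speed limits (rad/s): [2.79, 2.79, 3.14, 3.14, 3.14, 3.14].

## Interface

Orientations are given as a rotation vector (axis times angle).
In Python, from rig import robot gives the robot as it stands. The module is installed in compiled form; this text tells all that it offers.
- The arm moves only by the tool apply_moves, never from a script. Its argument "targets" is a list of rows, each an object of numbers: "tx", "ty", "tz": the shift along the tool's x, y, z as a fraction of full scale; "rx", "ry", "rz": the turn, a rotation vector about the tool's x, y, z as a fraction of full scale; "fingers": the opening, from 0 (shut) to 1 (fully open). A call has exactly 10 rows; each row is the pose to reach, as a shift and turn from the pose commanded when the call began, along the tool's axes at that moment; what a row does not reach only later rows make up. Full scale, the value 1, is 300 mm for a shift and 120 degrees for a turn. A row lasts 1/12 s, in which the tool goes at most 41.7 mm and 7.16 degrees, less where a joint would pass 70% of its speed; a pose out of reach is approached as far as the arm can. A call with a number of a shift or a turn outside -1 to 1 is refused whole. A call with a gripper value outside its range is refused whole. The fingers move at their own pace and stop on an object; "squeeze" is the grip in N (left out, the last holds). Time passes only in rows, so rows that repeat a pose let the fingers close, or fill a call up. It gives the time, the measured TCP pose, the force, the opening and the grip force at its end, in the units of the state.
- robot.read_state(): the state, without advancing time (a new reading comes with each control period).
- robot.camera(name): name is "scene" or "top" or "wrist"; returns the picture (384x512x3 uint8, red, green, blue); there is no depth.
- robot.calibration(name): a dict with "fx", "fy", "cx", "cy" (pixels), "dist" ([k1, k2, p1, p2, k3] as OpenCV has them; the pictures are not rectified), "R" (3x3) and "t" (3): a world point X has camera coordinates R X + t; the wrist camera has in their place "hand_eye" (4x4, takes a point from camera to tool coordinates, whose origin is the TCP and whose axes are the flange's). Camera axes: x right, y down, z forward; pixel columns grow to the right and rows downward; lengths in mm; the calibration is good to about 2 mm. A picture is of the moment at which its call begins: read the wrist's pose just before it. calibration takes no time and is no camera call.
- robot.hand_in(): hands the job in; it is judged then, once.
The state is a dict: "time_s": time; "joint_pos": joint angles; "dq": joint speeds; "effort": joint torques, N m; "ee_pos": TCP position; "eef_rot": TCP orientation; "contact_force": force on the tool from outside, world axes, zero at the start; "ft_torque": the same for the moment, N m; "opening": opening from 0.0 (shut) to 1.0 (fully open); "finger_force": force on a finger pad.
Only numpy, scipy, OpenCV 4.12 (cv2) and the standard library are available. Lean on these libraries where they do the work, as an engineer would, in place of code of your own. Each camera call takes 0.05 s, during which the arm holds its last target. There are 200 camera calls.

## Working session

There is one attempt and no reset: what is moved stays moved. The work goes in short steps, Python scripts to look and compute and a tool call to move; the robot and the scene stay as the last step left them, time stands still between calls to the robot, and variables do not carry over. Pictures are saved under pics/ and viewed, at most 10 in all, crops included, and the job is handed in when it is done.

Besides the shell and the picture viewer there is one more tool, called after ">>>" as name(argument=value, ...), one argument or row to a line, values as JSON. apply_moves: Moves the arm, as the interface text tells. Its arguments: {"type":"object","properties":{"targets":{"type":"array","items":{"type":"object","properties":{"tx":{"type":"number","minimum":-1,"maximum":1},"ty":{"type":"number","minimum":-1,"maximum":1},"tz":{"type":"number","minimum":-1,"maximum":1},"rx":{"type":"number","minimum":-1,"maximum":1},"ry":{"type":"number","minimum":-1,"maximum":1},"rz":{"type":"number","minimum":-1,"maximum":1},"fingers":{"type":"number"}}}},"squeeze":{"type":"number"}},"required":["targets"]}

```bash
mkdir -p pics
python3 - <<'E'
from rig import robot
import cv2,numpy as np
s=robot.read_state();print(s)
for n in ["scene","top"]:
    im=robot.camera(n);np.save(f"pics/{n}.npy",im)
    cv2.imwrite(f"pics/{n}0.png",im[:,:,::-1])
    c=robot.calibration(n);print(n,c)
print(robot.calibration("wrist"))
E
```

```text
{'time_s': 0.0, 'joint_pos': array([ 1.02750503e+00,  5.28457417e-01,  1.43391129e+00, -1.92301428e-06,
        1.18137886e+00, -1.78476434e-01]), 'dq': array([-7.12108173e-04,  1.75301080e-03, -1.26425015e-04, -6.82400455e-05,
        3.50063135e-04, -1.75843093e-05]), 'effort': array([ 1.73474182e-04, -4.42351019e+01, -1.78024828e+01, -3.01282789e-04,
        8.54195212e-03, -8.47853414e-06]), 'ee_pos': array([222.5846282 , 583.28847354, 244.33609487]), 'eef_rot': array([-0.56973819, -3.08872513,  0.0031671 ]), 'contact_force': array([0.63759334, 0.72050776, 0.29800965]), 'ft_torque': array([-0.01992684,  0.0181071 , -0.01310164]), 'finger_force': 0.0, 'opening': 0.9923327933764498}
scene {'fx': 453.67760038184224, 'fy': 453.67760038184224, 'cx': 258.9410611048813, 'cy': 196.6739653945693, 'dist': array([-0.130381,  0.      ,  0.      ,  0.      ,  0.      ]), 'R': array([[-0.81600453,  0.57775576, -0.01830005],
       [ 0.45330335,  0.61994573, -0.6404556 ],
       [-0.35868187, -0.53091014, -0.76777714]]), 't': array([ 458.71470223, -159.0327266 , 1295.95725831])}
top {'fx': 451.
[... 225 characters left out ...]
],
       [-0.99359636, -0.0150152 , -0.11198581],
       [ 0.11202647, -0.00189184, -0.99370342]]), 't': array([ -49.21289431,  555.42370417, 1161.01956284])}
{'fx': 268.81240466207254, 'fy': 268.81240466207254, 'cx': 249.09361505414964, 'cy': 189.90703439213252, 'dist': array([-0.04900117,  0.        ,  0.        ,  0.        ,  0.        ]), 'hand_eye': array([[ 6.10582135e-04, -9.54548912e-01, -2.98053689e-01,
         7.64110780e+01],
       [ 9.99999621e-01,  3.97764101e-04,  7.74681279e-04,
         5.65009503e-01],
       [-6.20916114e-04, -2.98054049e-01,  9.54548793e-01,
        -1.27508159e+02],
       [ 0.00000000e+00,  0.00000000e+00,  0.00000000e+00,
         1.00000000e+00]])}
```

View pics/top0.png

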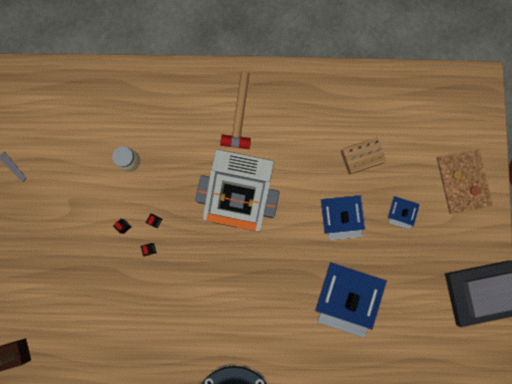

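View pics/scene0.png

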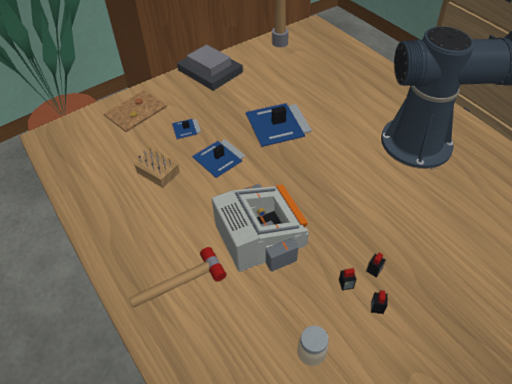

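The top view shows three cells: A(122,226), B(154,220) and C(148,249). Image left is robot left (+y), so A is meant. It shows three covers: small (403,212), middle (343,217) and large (352,297), so the middle one at (343,217) is meant. The tester is at (238,195), the jar at (125,158), the hammer head at (236,142) and the burr block at (363,155). The scene view agrees with this.

```bash
cat > h.py <<'E'
import numpy as np,cv2
from scipy.spatial.transform import Rotation as Rn
from rig import robot
def cam(n,st=None):
    c=robot.calibration(n);K=np.array([[c['fx'],0,c['cx']],[0,c['fy'],c['cy']],[0,0,1]])
    if n=='wrist':
        T=np.eye(4);T[:3,:3]=Rn.from_rotvec(st['eef_rot']).as_matrix();T[:3,3]=st['ee_pos']
        M=np.linalg.inv(T@np.array(c['hand_eye']));R,t=M[:3,:3],M[:3,3]
    else: R,t=c['R'],c['t']
    return K,np.array(c['dist']),R,t
def ray(C,uv):
    K,d,R,t=C
    p=cv2.undistortPoints(np.array(uv,float).reshape(-1,1,2),K,d)[:,0]
    return -R.T@t,np.c_[p,np.ones(len(p))]@R
def plane(C,uv,z):
    o,D=ray(C,uv);return o+D*((z-o[2])/D[:,2])[:,None]
def tri(rays):
    A=0;b=0
    for o,d in rays:
        d=d/np.linalg.norm(d);P=np.eye(3)-np.outer(d,d);A=A+P;b=b+P@o
    return np.linalg.solve(A,b)
def proj(C,X):
    K,d,R,t=C;return cv2.projectPoints(np.array(X,float).reshape(-1,3),cv2.Rodrigues(R)[0],t,K,d)[0][:,0]
def blobs(mask,mn=15):
    n,l,s,c=cv2.connectedComponentsWithStats(mask.astype(np.uint8))
    return [(s[i,4],c[i].round(1),s[i,:4],l==i) for i in range(1,n) if s[i,4]>=mn]
def hsv(im): return cv2.cvtColor(im,cv2.COLOR_RGB2HSV)
def red(h): return ((h[...,0]<6)|(h[...,0]>172))&(h[...,1]>170)&(h[...,2]>60)
def orange(h): return (h[...,0]>=6)&(h[...,0]<16)&(h[...,1]>190)&(h[...,2]>150)
def blue(h): return (h[...,0]>105)&(h[...,0]<128)&(h[...,1]>150)&(h[...,2]>40)
E
python3 - <<'E'
from h import *
for n in ['top','scene']:
    im=np.load(f'pics/{n}.npy');h=hsv(im);C=cam(n)
    for nm,f,z in [('red',red,55),('orange',orange,62),('blue',blue,5)]:
        for b in blobs(f(h)): print(n,nm,b[0],b[1],b[2],plane(C,b[1],z)[0].round(0))
im=np.load('pics/top.npy')
def crop(x,y,w,hh,W,H): return cv2.resize(im[y:y+hh,x:x+w],(W,H),interpolation=cv2.INTER_CUBIC)
a=crop(190,140,100,100,400,400);b=crop(100,190,80,80,400,400);c=crop(310,180,160,40,800,200)
c=crop(300,180,140,35,800,200);
cv2.imwrite('pics/crop1.png',np.vstack([np.hstack([a,b]),crop(300,190,140,35,800,200)])[:,:,::-1])
E
```

```text
top red 103 [225.6 140.2] [221 135  11  11] [691.  31.  55.]
top red 108 [244.2 142.6] [239 137  11  12] [685. -18.  55.]
top red 46 [150.8 219.8] [147 216   8   9] [479. 220.  55.]
top red 47 [118.2 225.7] [114 222   9   8] [462. 303.  55.]
top red 45 [145.  249.3] [142 245   7   9] [403. 232.  55.]
top orange 316 [231.2 221.6] [207 214  49  16] [477.  12.  62.]
top blue 1043 [342.1 213.8] [322 196  42  37] [ 505. -284.    5.]
top blue 408 [403.4 210.5] [389 197  30  28] [ 516. -450.    5.]
top blue 2415 [350.6 294.9] [317 263  69  66] [ 290. -305.    5.]
scene red 117 [206.6 252.9] [201 247  14  14] [703.   0.  55.]
scene red 68 [377.8 258.1] [374 253   9  12] [407. 233.  55.]
scene red 192 [217.3 271.9] [210 264  16  17] [710.  55.  55.]
scene red 72 [348.7 272.4] [344 269  11   8] [483. 222.  55.]
scene red 74 [381.7 296.5] [378 291   8  12] [466. 306.  55.]
scene orange 269 [291.5 204. ] [277 185  30  39] [470.   5.  62.]
scene blue 1146 [273.4 126. ] [246 104  58  42] [ 300. -296.    5.]
scene blue 201 [183.6 129. ] [173 120  23  18] [ 522. -445.    5.]
scene blue 630 [216.2 160.2] [193 142  48  35] [ 512. -276.    5.]
```

View pics/crop1.png

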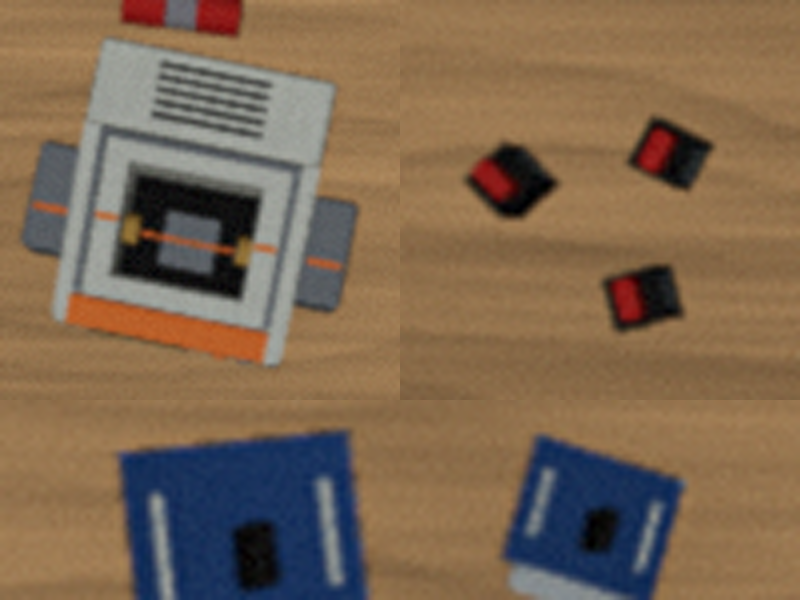

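The crop confirms cell A is the leftmost of the three identical red-capped cells. The left blue plate in the bottom strip is the middle-sized cover. Next I'll take a wrist look above the cell.

```bash
cat >> h.py <<'E'
def Rdown(yaw,pitch=0,axis=None):
    "tool down with tool y at world yaw (deg)"
    a=np.radians(yaw);y=np.array([np.cos(a),np.sin(a),0]);z=np.array([0,0,-1.]);R=np.c_[np.cross(y,z),y,z]
    return R if axis is None else Rn.from_rotvec(np.radians(pitch)*np.array(axis)).as_matrix()@R
def delta(pos,R,p0=None,R0=None):
    s=robot.read_state()
    if p0 is None:p0=s['ee_pos']
    if R0 is None:R0=Rn.from_rotvec(s['eef_rot']).as_matrix()
    t=R0.T@(np.array(pos)-p0)/300;r=np.degrees(Rn.from_matrix(R0.T@R).as_rotvec())/120
    return t.round(4),r.round(4)
E
python3 - <<'E'
from h import *
print(delta([464,303,245],Rdown(139),[222.935,583.864,245.31]))
E
```

```text
(array([-1.0847, -0.5879,  0.0018]), array([-0.0007, -0.0007, -0.5825]))
```

>>> apply_moves(
  targets=[
    {"tx": -0.12,"ty": -0.065,"rz": -0.06,"fingers": 0.5},
    {"tx": -0.24,"ty": -0.13,"rz": -0.12,"fingers": 0.5},
    {"tx": -0.36,"ty": -0.2,"rz": -0.18,"fingers": 0.5},
    {"tx": -0.48,"ty": -0.27,"rz": -0.24,"fingers": 0.5},
    {"tx": -0.6,"ty": -0.34,"rz": -0.3,"fingers": 0.5},
    {"tx": -0.72,"ty": -0.4,"rz": -0.36,"fingers": 0.5},
    {"tx": -0.84,"ty": -0.47,"rz": -0.42,"fingers": 0.5},
    {"tx": -0.95,"ty": -0.53,"rz": -0.48,"fingers": 0.5},
    {"tx": -1,"ty": -0.58,"rz": -0.53,"fingers": 0.5},
    {"tx": -1,"ty": -0.59,"rz": -0.58,"fingers": 0.5},
  ],
)

```text
invalid input at $.targets[0]: expected keys tx, ty, tz, rx, ry, rz, fingers
```

Run:
```python
from h import *
s=robot.read_state();im=robot.camera('wrist');np.save('pics/w1.npy',im)
C=cam('wrist',s);print(s['time_s'],s['ee_pos'],s['eef_rot'],s['opening'])
for b in blobs(red(hsv(im))): 
    r=cv2.minAreaRect(np.argwhere(b[3])[:,::-1].astype(np.float32));q=plane(C,cv2.boxPoints(r),60)
    e=q[1]-q[0];f=q[2]-q[1]
    print(b[0],b[1],plane(C,b[1],60)[0].round(1),[ (np.linalg.norm(v).round(1),np.degrees(np.arctan2(v[1],v[0])).round(1)) for v in(e,f)])
cv2.imwrite('pics/w1.png',im[:,:,::-1])
```

```text
0.1 [222.61711677 583.33711835 244.43551255] [-5.69712235e-01 -3.08883511e+00  2.91269357e-03] 1.0016768863285883
74 [ 89.9 350.6] [400.2 249.   60. ] [(np.float64(32.6), np.float64(122.1)), (np.float64(9.1), np.float64(22.4))]
97 [105.4 378.7] [462.3 239.4  60. ] [(np.float64(17.0), np.float64(72.5)), (np.float64(24.0), np.float64(-31.7))]
```

View pics/w1.png

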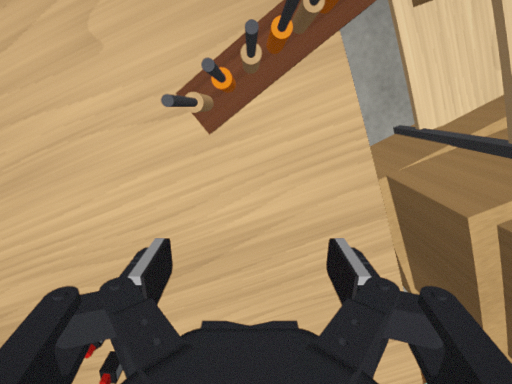

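The wrist view shows a tool rack at the top, the fingers at rows 240–384, and two cells hidden at the lower left (90–105, 350–379). The free field of view is on the tool's +x side, so I'll stand off that way. Every row also needs all the keys.

Run:
```python
from h import *
print(delta([490,333,245],Rdown(139),[222.935,583.864,245.31]))
```

```text
(array([-1.13  , -0.4636,  0.0015]), array([-0.0006, -0.0006, -0.5825]))
```

>>> apply_moves(
  targets=[
    {"tx": -0.12,"ty": -0.05,"tz": 0,"rx": 0,"ry": 0,"rz": -0.06,"fingers": 0.5},
    {"tx": -0.24,"ty": -0.1,"tz": 0,"rx": 0,"ry": 0,"rz": -0.12,"fingers": 0.5},
    {"tx": -0.36,"ty": -0.15,"tz": 0,"rx": 0,"ry": 0,"rz": -0.18,"fingers": 0.5},
    {"tx": -0.48,"ty": -0.2,"tz": 0,"rx": 0,"ry": 0,"rz": -0.24,"fingers": 0.5},
    {"tx": -0.6,"ty": -0.25,"tz": 0,"rx": 0,"ry": 0,"rz": -0.3,"fingers": 0.5},
    {"tx": -0.72,"ty": -0.3,"tz": 0,"rx": 0,"ry": 0,"rz": -0.36,"fingers": 0.5},
    {"tx": -0.84,"ty": -0.35,"tz": 0,"rx": 0,"ry": 0,"rz": -0.42,"fingers": 0.5},
    {"tx": -0.95,"ty": -0.4,"tz": 0,"rx": 0,"ry": 0,"rz": -0.48,"fingers": 0.5},
    {"tx": -1,"ty": -0.45,"tz": 0,"rx": 0,"ry": 0,"rz": -0.53,"fingers": 0.5},
    {"tx": -1,"ty": -0.46,"tz": 0,"rx": 0,"ry": 0,"rz": -0.58,"fingers": 0.5},
  ],
)

```text
time_s: 0.98
ee_pos: [457.1, 344.2, 245.0]
eef_rot: [-1.264, 2.876, -0.003]
contact_force: [0.2, 1.1, -0.6]
opening: 0.5
finger_force: 0.0
```

```bash
cat > look.py <<'E'
from h import *
import sys
s=robot.read_state();im=robot.camera('wrist');np.save(f'pics/{sys.argv[1]}.npy',im)
np.save(f'pics/{sys.argv[1]}_s.npy',np.r_[s['ee_pos'],s['eef_rot']])
C=cam('wrist',s);print(s['time_s'],s['ee_pos'],s['eef_rot'],s['opening'])
for b in blobs(red(hsv(im)),60): 
    r=cv2.minAreaRect(np.argwhere(b[3])[:,::-1].astype(np.float32));q=plane(C,cv2.boxPoints(r),60)
    e=q[1]-q[0];f=q[2]-q[1]
    print(b[0],b[1],plane(C,b[1],60)[0].round(1),[ (np.linalg.norm(v).round(1),np.degrees(np.arctan2(v[1],v[0])).round(1)) for v in(e,f)])
cv2.imwrite(f'pics/{sys.argv[1]}.png',im[:,:,::-1])
E
python3 look.py w2
```

```text
0.9833 [457.09100598 344.2499331  244.97832149] [-1.26390301  2.87584607 -0.00290253] 0.49981226359214165
279 [216.8  65.8] [402.9 234.1  60. ] [(np.float64(22.1), np.float64(-162.4)), (np.float64(14.0), np.float64(112.1))]
251 [163.  106.3] [476.5 223.1  60. ] [(np.float64(24.3), np.float64(154.1)), (np.float64(12.7), np.float64(62.8))]
209 [223. 150.] [461.2 304.1  60. ] [(np.float64(13.9), np.float64(137.4)), (np.float64(21.1), np.float64(46.3))]
```

View pics/w2.png

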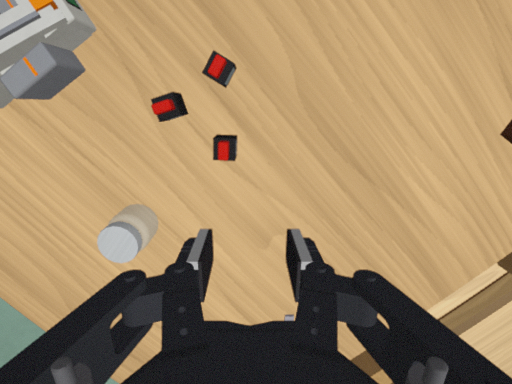

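Cell A is at (223,150), its fin clearly red with the long axis at about 46°. The jar is at (122,240) and the other cells at (217,66) and (168,106), all clear of the fingers.

Run:
```python
from h import *
print(delta([461.5,304,59],Rdown(136.3)))
```

```text
(array([ 0.0865, -0.1077,  0.6197]), array([-0.0001, -0.0007,  0.0118]))
```

>>> apply_moves(
  targets=[
    {"tx": 0.05,"ty": -0.06,"tz": 0.04,"rx": 0,"ry": 0,"rz": 0.012,"fingers": 0.4},
    {"tx": 0.0865,"ty": -0.108,"tz": 0.12,"rx": 0,"ry": 0,"rz": 0.012,"fingers": 0.4},
    {"tx": 0.0865,"ty": -0.108,"tz": 0.24,"rx": 0,"ry": 0,"rz": 0.012,"fingers": 0.4},
    {"tx": 0.0865,"ty": -0.108,"tz": 0.36,"rx": 0,"ry": 0,"rz": 0.012,"fingers": 0.4},
    {"tx": 0.0865,"ty": -0.108,"tz": 0.47,"rx": 0,"ry": 0,"rz": 0.012,"fingers": 0.4},
    {"tx": 0.0865,"ty": -0.108,"tz": 0.55,"rx": 0,"ry": 0,"rz": 0.012,"fingers": 0.4},
    {"tx": 0.0865,"ty": -0.108,"tz": 0.6,"rx": 0,"ry": 0,"rz": 0.012,"fingers": 0.4},
    {"tx": 0.0865,"ty": -0.108,"tz": 0.62,"rx": 0,"ry": 0,"rz": 0.012,"fingers": 0.4},
    {"tx": 0.0865,"ty": -0.108,"tz": 0.62,"rx": 0,"ry": 0,"rz": 0.012,"fingers": 0.35},
    {"tx": 0.0865,"ty": -0.108,"tz": 0.62,"rx": 0,"ry": 0,"rz": 0.012,"fingers": 0.3},
  ],
  squeeze=30,
)

```text
time_s: 1.87
ee_pos: [460.4, 307.4, 59.6]
eef_rot: [-1.225, 2.892, 0.0]
contact_force: [0.3, 0.5, -0.1]
opening: 0.3
finger_force: 0.0
```

```bash
python3 look.py w3
```

```text
1.8667 [460.38000897 307.38763714  59.59270932] [-1.22527642e+00  2.89229323e+00  8.90070737e-05] 0.2997023782797426
1510 [224.8  65.7] [403.1 233.5  60. ] [(np.float64(21.5), np.float64(-164.8)), (np.float64(13.0), np.float64(110.3))]
1283 [107.1 160.8] [474.3 223.1  60. ] [(np.float64(28.2), np.float64(154.1)), (np.float64(11.8), np.float64(59.6))]
985 [241.6 244.9] [459.1 301.   60. ] [(np.float64(11.3), np.float64(136.0)), (np.float64(27.5), np.float64(46.2))]
```

View pics/w3.png

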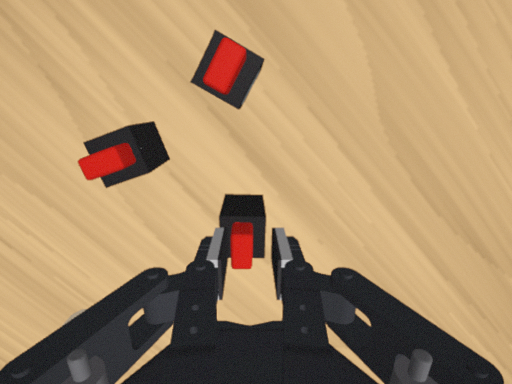

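The fin (242,246) is between the pads, about 3 mm off-centre to the left. I'll correct that and close.

>>> apply_moves(
  targets=[
    {"tx": 0.008,"ty": -0.011,"tz": 0,"rx": 0,"ry": 0,"rz": 0,"fingers": 0.3},
    {"tx": 0.008,"ty": -0.011,"tz": 0,"rx": 0,"ry": 0,"rz": 0,"fingers": 0.3},
    {"tx": 0.008,"ty": -0.011,"tz": 0,"rx": 0,"ry": 0,"rz": 0,"fingers": 0.15},
    {"tx": 0.008,"ty": -0.011,"tz": 0,"rx": 0,"ry": 0,"rz": 0,"fingers": 0},
    {"tx": 0.008,"ty": -0.011,"tz": 0,"rx": 0,"ry": 0,"rz": 0,"fingers": 0},
    {"tx": 0.008,"ty": -0.011,"tz": 0,"rx": 0,"ry": 0,"rz": 0,"fingers": 0},
    {"tx": 0.008,"ty": -0.011,"tz": 0,"rx": 0,"ry": 0,"rz": 0,"fingers": 0},
    {"tx": 0.008,"ty": -0.011,"tz": 0,"rx": 0,"ry": 0,"rz": 0,"fingers": 0},
    {"tx": 0.008,"ty": -0.011,"tz": -0.05,"rx": 0,"ry": 0,"rz": 0,"fingers": 0},
    {"tx": 0.008,"ty": -0.011,"tz": -0.15,"rx": 0,"ry": 0,"rz": 0,"fingers": 0},
  ],
  squeeze=40,
)

```text
time_s: 2.75
ee_pos: [458.4, 301.7, 101.9]
eef_rot: [1.222, -2.885, -0.0]
contact_force: [-0.8, -0.1, -1.0]
opening: 0.13
finger_force: 41.4
```

Run:
```python
from h import *
p=np.array([222.935,583.864,245.31]);R=Rn.from_rotvec([-.569738,-3.08872,.003]).as_matrix()
for t,rz in [((-1,-.46,0),-.58),((.0865,-.108,.62),.012),((.008,-.011,-.15),0)]:
    p=p+R@(300*np.array(t));R=R@Rn.from_rotvec([0,0,np.radians(120*rz)]).as_matrix();print(p,Rn.from_matrix(R).as_rotvec())
s=robot.read_state();print(s['ee_pos'],s['eef_rot'],s['opening'],s['finger_force'],s['contact_force'])
# tester orange features in w2/top/scene
C=cam('top');im=np.load('pics/top.npy');h=hsv(im)
m=(h[...,0]>=4)&(h[...,0]<18)&(h[...,1]>130)&(h[...,2]>110)
m[:180]=0;m[235:]=0;m[:,:190]=0;m[:,290:]=0
for b in blobs(m,3):print(b[0],b[1],plane(C,b[1],62)[0].round(1))
```

```text
[453.95695978 347.91309513 245.46680788] [ 1.29454176e+00 -2.86058933e+00  1.77773956e-03]
[460.96495354 306.70986573  59.53040905] [ 1.25849902e+00 -2.87664388e+00  1.81149998e-03]
[461.80905918 302.78585882 104.53640482] [ 1.25849902e+00 -2.87664388e+00  1.81149998e-03]
[458.39388203 301.71413251 101.90645801] [ 1.22220415e+00 -2.88517890e+00 -4.31149470e-04] 0.1297562829449472 41.407209634780884 [-0.75853916 -0.05483782 -0.9546606 ]
12 [201.8 191.4] [553.6  89.3  62. ]
7 [215.9 193.6] [548.4  52.9  62. ]
28 [237.5 200.3] [531.9  -3.   62. ]
5 [255.4 201.6] [529.3 -49.1  62. ]
11 [270.6 205.5] [519.8 -88.2  62. ]
410 [231.  221.8] [476.5  12.6  62. ]
```

Gripped, at an opening of about 11 mm. The orange pod marks in the top view are (201.8,191.4) and (270.6,205.5). They put the seat near (537,0.5) with the tester's y at about 79.2°. I'll carry the cell behind and above the tester for a closer look.

Run:
```python
from h import *
s=robot.read_state()
print(delta([586,-8,250],Rdown(79.2),np.array([460.5,302.5,104])))
```

```text
(array([ 0.4561, -1.0189, -0.4868]), array([-2.000e-04, -4.100e-03,  4.726e-01]))
```

>>> apply_moves(
  targets=[
    {"tx": 0,"ty": 0,"tz": -0.14,"rx": 0,"ry": 0,"rz": 0.06,"fingers": 0},
    {"tx": 0.02,"ty": -0.05,"tz": -0.27,"rx": 0,"ry": 0,"rz": 0.12,"fingers": 0},
    {"tx": 0.06,"ty": -0.14,"tz": -0.37,"rx": 0,"ry": 0,"rz": 0.18,"fingers": 0},
    {"tx": 0.11,"ty": -0.25,"tz": -0.43,"rx": 0,"ry": 0,"rz": 0.24,"fingers": 0},
    {"tx": 0.16,"ty": -0.37,"tz": -0.46,"rx": 0,"ry": 0,"rz": 0.29,"fingers": 0},
    {"tx": 0.22,"ty": -0.5,"tz": -0.48,"rx": 0,"ry": 0,"rz": 0.34,"fingers": 0},
    {"tx": 0.28,"ty": -0.62,"tz": -0.485,"rx": 0,"ry": 0,"rz": 0.39,"fingers": 0},
    {"tx": 0.33,"ty": -0.74,"tz": -0.485,"rx": 0,"ry": 0,"rz": 0.43,"fingers": 0},
    {"tx": 0.39,"ty": -0.86,"tz": -0.485,"rx": 0,"ry": 0,"rz": 0.46,"fingers": 0},
    {"tx": 0.43,"ty": -0.96,"tz": -0.485,"rx": 0,"ry": 0,"rz": 0.473,"fingers": 0},
  ],
)

```text
time_s: 3.58
ee_pos: [578.2, 7.0, 249.6]
eef_rot: [-0.302, -3.126, 0.001]
contact_force: [0.6, 0.8, -1.5]
opening: 0.127
finger_force: 41.5
```

```bash
python3 look.py w4 | head -1
python3 - <<'E'
from h import *
im=np.load('pics/w4.npy');sv=np.load('pics/w4_s.npy');C=cam('wrist',{'ee_pos':sv[:3],'eef_rot':sv[3:]})
h=hsv(im);m=(h[...,0]>=5)&(h[...,0]<14)&(h[...,1]>170)&(h[...,2]>130)
for b in blobs(m,8):print(b[0],b[1],b[2],plane(C,b[1],62)[0].round(1))
print(np.degrees(2*np.arctan2(sv[4],sv[3])))
E
```

```text
3.5833 [578.24374125   7.03553086 249.64773251] [-3.02427287e-01 -3.12647041e+00  8.74006419e-04] 0.126500232868792
8 [283.5  91. ] [280  91   8   1] [494.5  63.   62. ]
9 [258. 133.] [254 133   9   1] [534.4  26.8  62. ]
-191.0502012270721
```

View pics/w4.png

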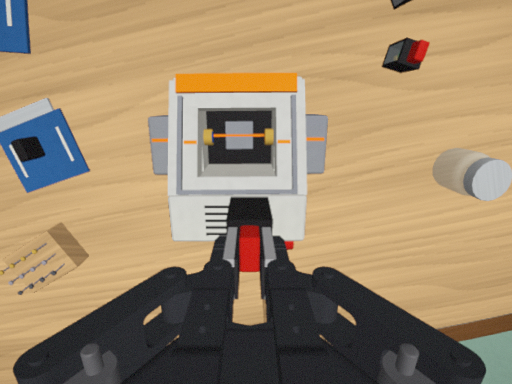

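The wrist view shows the tester square in the frame: pod marks at about (160,140) and (316,139), floor pad centre at about (239,135), and ledge from (176,74) to (297,92). The cell is held at (249,240). The middle cover is at (42,150) with its tongue at the upper left. Next I'll measure these precisely.

Run:
```python
from h import *
im=np.load('pics/w4.npy');sv=np.load('pics/w4_s.npy');C=cam('wrist',{'ee_pos':sv[:3],'eef_rot':sv[3:]})
h=hsv(im);print(h[82,230],h[140,158],h[135,240])
m=(h[...,0]>=7)&(h[...,0]<20)&(h[...,1]>185)&(h[...,2]>140)
m[:60]=0;m[180:]=0;m[:,:140]=0;m[:,340:]=0
P={}
for b in blobs(m,4):
    print(b[0],b[1],b[2],'z62',plane(C,b[1],62)[0].round(1),'z15',plane(C,b[1],15)[0].round(1),'z85',plane(C,b[1],85)[0].round(1))
# grey pad
g=(h[...,1]<60)&(h[...,2]>90)&(h[...,2]<190);g2=np.zeros_like(g);g2[116:158,215:265]=g[116:158,215:265]
for b in blobs(g2,60):print('pad',b[0],b[1],b[2],plane(C,b[1],15)[0].round(1))
# ledge
big=max(blobs(m,4),key=lambda b:b[0]);r=cv2.minAreaRect(np.argwhere(big[3])[:,::-1].astype(np.float32));bx=cv2.boxPoints(r);print(bx,plane(C,bx,80).round(1))
# cover blue + handle
mb=blue(h);
for b in blobs(mb,300):
    r=cv2.minAreaRect(np.argwhere(b[3])[:,::-1].astype(np.float32));q=plane(C,cv2.boxPoints(r),5)
    print('blue',b[0],b[1],b[2],q.round(1).tolist(),q.mean(0).round(1))
```

```text
[ 18 232 234] [ 16 226 235] [ 14 199 235]
2232 [236.5  82.2] [176  73 121  20] z62 [475.6  13.7  62. ] z15 [471.4  12.4  15. ] z85 [477.6  14.3  85. ]
96 [239. 135.] [214 134  51   3] z62 [532.5   4.8  62. ] z15 [536.8   2.2  15. ] z85 [530.3   6.1  85. ]
28 [159.5 139.5] [153 139  14   2] z62 [519.5 -87.4  62. ] z15 [ 521.8 -103.8   15. ] z85 [518.3 -79.4  85. ]
34 [315.  138.5] [307 138  17   2] z62 [553.1  90.9  62. ] z15 [560.5 101.1  15. ] z85 [549.5  85.9  85. ]
21 [189.8 141.5] [185 141  11   2] z62 [528.7 -53.1  62. ] z15 [532.4 -64.3  15. ] z85 [526.8 -47.6  85. ]
16 [283.1 141.3] [278 141  11   2] z62 [549.3  53.8  62. ] z15 [556.2  58.5  15. ] z85 [546.   51.5  85. ]
pad 361 [238.5 127. ] [225 121  28  13] [526.4   3.6  15. ]
pad 328 [238.8 142.5] [225 137  28  13] [ 5.465e+02 -1.000e-01  1.500e+01]
[[175.8515   73.47584]
 [295.9954   72.45768]
 [296.15244  90.99024]
 [176.00854  92.0084 ]] [[456.5 -45.5  80. ]
 [479.4  76.2  80. ]
 [497.5  73.7  80. ]
 [474.2 -50.1  80. ]]
blue 956 [14.4 27.7] [ 0  0 30 53] [[309.1, -262.1, 5.0], [319.4, -223.4, 5.0], [377.1, -246.2, 5.0], [367.2, -286.5, 5.0]] [ 343.2 -254.5    5. ]
blue 2435 [ 45.1 150.4] [  0 109  89  83] [[467.0, -338.6, 5.0], [449.6, -232.2, 5.0], [543.3, -221.7, 5.0], [567.1, -334.1, 5.0]] [ 506.8 -281.7    5. ]
```

The seat is at (536.5,1.9) and the tester's y yaw is 79.3°.

Run:
```python
from h import *
print(robot.read_state()['ee_pos'],delta([536.5,1.9,140],Rdown(79.3)),delta([536.5,1.9,140],Rdown(79.3),np.array([578,3.7,249.7])))
```

```text
[582.00520681   1.56138761 249.78714384] (array([ 0.151 , -0.0267,  0.3653]), array([-0.0022,  0.0026, -0.0044])) (array([ 0.1365, -0.0311,  0.3651]), array([-0.0022,  0.0026, -0.0044]))
```

>>> apply_moves(
  targets=[
    {"tx": 0.08,"ty": -0.013,"tz": 0.04,"rx": -0.002,"ry": 0.0025,"rz": -0.004,"fingers": 0},
    {"tx": 0.153,"ty": -0.025,"tz": 0.1,"rx": -0.002,"ry": 0.0025,"rz": -0.004,"fingers": 0},
    {"tx": 0.153,"ty": -0.025,"tz": 0.2,"rx": -0.002,"ry": 0.0025,"rz": -0.004,"fingers": 0},
    {"tx": 0.153,"ty": -0.025,"tz": 0.3,"rx": -0.002,"ry": 0.0025,"rz": -0.004,"fingers": 0},
    {"tx": 0.153,"ty": -0.025,"tz": 0.365,"rx": -0.002,"ry": 0.0025,"rz": -0.004,"fingers": 0},
    {"tx": 0.153,"ty": -0.025,"tz": 0.365,"rx": -0.002,"ry": 0.0025,"rz": -0.004,"fingers": 0},
    {"tx": 0.153,"ty": -0.025,"tz": 0.365,"rx": -0.002,"ry": 0.0025,"rz": -0.004,"fingers": 0},
    {"tx": 0.153,"ty": -0.025,"tz": 0.365,"rx": -0.002,"ry": 0.0025,"rz": -0.004,"fingers": 0},
    {"tx": 0.153,"ty": -0.025,"tz": 0.365,"rx": -0.002,"ry": 0.0025,"rz": -0.004,"fingers": 0},
    {"tx": 0.153,"ty": -0.025,"tz": 0.365,"rx": -0.002,"ry": 0.0025,"rz": -0.004,"fingers": 0},
  ],
)

```text
time_s: 4.47
ee_pos: [532.8, 11.1, 141.8]
eef_rot: [-0.282, -3.127, -0.007]
contact_force: [1.0, 0.6, -0.9]
opening: 0.128
finger_force: 41.4
```

Run:
```python
from h import *
s=robot.read_state();print(s['ee_pos'],delta([536.5,1.9,75],Rdown(79.3)))
# red fin side views in scene/top: where is the held cell
X=None;rs=[]
for n in ['top','scene']:
    im=robot.camera(n);C=cam(n);np.save(f'pics/{n}1.npy',im)
    for b in blobs(red(hsv(im)),8):print(n,b[0],b[1],plane(C,b[1],s['ee_pos'][2])[0].round(1))
```

```text
[532.78631139  11.06502476 141.80350761] (array([-0.0181, -0.0288,  0.2225]), array([ 0.002 , -0.001 ,  0.0031]))
top 104 [225.6 140.3] [670.3  26.1 141.8]
top 104 [244.4 142.6] [665.3 -19.7 141.8]
top 50 [150.7 219.7] [474.8 200.5 141.8]
top 51 [145.1 249.4] [404.3 211.1 141.8]
scene 14 [266.8 200.3] [548.5  14.6 141.8]
scene 118 [206.7 252.9] [724.3  53.7 141.8]
scene 67 [377.9 258.1] [458.2 263.1 141.8]
scene 191 [217.3 271.9] [730.3 103.  141.8]
scene 72 [348.7 272.4] [526.5 252.7 141.8]
```

>>> apply_moves(
  targets=[
    {"tx": -0.009,"ty": -0.014,"tz": 0,"rx": 0.002,"ry": -0.001,"rz": 0.003,"fingers": 0},
    {"tx": -0.018,"ty": -0.029,"tz": 0,"rx": 0.002,"ry": -0.001,"rz": 0.003,"fingers": 0},
    {"tx": -0.018,"ty": -0.029,"tz": 0,"rx": 0.002,"ry": -0.001,"rz": 0.003,"fingers": 0},
    {"tx": -0.018,"ty": -0.029,"tz": 0.05,"rx": 0.002,"ry": -0.001,"rz": 0.003,"fingers": 0},
    {"tx": -0.018,"ty": -0.029,"tz": 0.1,"rx": 0.002,"ry": -0.001,"rz": 0.003,"fingers": 0},
    {"tx": -0.018,"ty": -0.029,"tz": 0.15,"rx": 0.002,"ry": -0.001,"rz": 0.003,"fingers": 0},
    {"tx": -0.018,"ty": -0.029,"tz": 0.19,"rx": 0.002,"ry": -0.001,"rz": 0.003,"fingers": 0},
    {"tx": -0.018,"ty": -0.029,"tz": 0.2,"rx": 0.002,"ry": -0.001,"rz": 0.003,"fingers": 0},
    {"tx": -0.018,"ty": -0.029,"tz": 0.2,"rx": 0.002,"ry": -0.001,"rz": 0.003,"fingers": 0},
    {"tx": -0.018,"ty": -0.029,"tz": 0.2,"rx": 0.002,"ry": -0.001,"rz": 0.003,"fingers": 0},
  ],
)

```text
time_s: 5.4
ee_pos: [535.5, 1.7, 80.5]
eef_rot: [-0.293, -3.125, -0.0]
contact_force: [-0.4, -0.2, -1.5]
opening: 0.125
finger_force: 41.4
```

Run:
```python
from h import *
s=robot.read_state();print(s['ee_pos'],s['contact_force'],delta([536.5,1.9,75],Rdown(79.3)))
```

```text
[535.53234372   1.72594332  80.46838122] [-0.39632174 -0.2163574  -1.51871281] (array([-0.0031,  0.0012,  0.0182]), array([-0.    , -0.0013, -0.0001]))
```

>>> apply_moves(
  targets=[
    {"tx": -0.003,"ty": 0.001,"tz": 0.009,"rx": 0,"ry": 0,"rz": 0,"fingers": 0},
    {"tx": -0.003,"ty": 0.001,"tz": 0.018,"rx": 0,"ry": 0,"rz": 0,"fingers": 0},
    {"tx": -0.003,"ty": 0.001,"tz": 0.019,"rx": 0,"ry": 0,"rz": 0,"fingers": 0},
    {"tx": -0.003,"ty": 0.001,"tz": 0.019,"rx": 0,"ry": 0,"rz": 0,"fingers": 0},
    {"tx": -0.003,"ty": 0.001,"tz": 0.019,"rx": 0,"ry": 0,"rz": 0,"fingers": 0.2},
    {"tx": -0.003,"ty": 0.001,"tz": 0.019,"rx": 0,"ry": 0,"rz": 0,"fingers": 0.33},
    {"tx": -0.003,"ty": 0.001,"tz": 0.019,"rx": 0,"ry": 0,"rz": 0,"fingers": 0.33},
    {"tx": -0.003,"ty": 0.001,"tz": 0.019,"rx": 0,"ry": 0,"rz": 0,"fingers": 0.33},
    {"tx": -0.003,"ty": 0.001,"tz": 0.0,"rx": 0,"ry": 0,"rz": 0,"fingers": 0.33},
    {"tx": -0.003,"ty": 0.001,"tz": -0.03,"rx": 0,"ry": 0,"rz": 0,"fingers": 0.33},
  ],
)

```text
time_s: 6.23
ee_pos: [535.4, 2.2, 88.9]
eef_rot: [-0.292, -3.122, -0.001]
contact_force: [-1.0, 0.5, 0.4]
opening: 0.331
finger_force: 0.0
```

Run:
```python
from h import *
s=robot.read_state();print(s['ee_pos'],delta([586,-8,250],Rdown(79.3)))
```

```text
[535.40951935   2.19034244  88.94110532] (array([-0.169 , -0.0021, -0.5378]), array([ 0.    , -0.0026,  0.    ]))
```

Now I'll rise and move back for a verification view.

>>> apply_moves(
  targets=[
    {"tx": 0,"ty": 0,"tz": -0.1,"rx": 0,"ry": 0,"rz": 0,"fingers": 0.33},
    {"tx": 0,"ty": 0,"tz": -0.22,"rx": 0,"ry": 0,"rz": 0,"fingers": 0.33},
    {"tx": -0.05,"ty": 0,"tz": -0.34,"rx": 0,"ry": 0,"rz": 0,"fingers": 0.4},
    {"tx": -0.1,"ty": 0,"tz": -0.43,"rx": 0,"ry": 0,"rz": 0,"fingers": 0.5},
    {"tx": -0.15,"ty": 0,"tz": -0.5,"rx": 0,"ry": 0,"rz": 0,"fingers": 0.5},
    {"tx": -0.169,"ty": 0,"tz": -0.538,"rx": 0,"ry": 0,"rz": 0,"fingers": 0.5},
    {"tx": -0.169,"ty": 0,"tz": -0.538,"rx": 0,"ry": 0,"rz": 0,"fingers": 0.5},
    {"tx": -0.169,"ty": 0,"tz": -0.538,"rx": 0,"ry": 0,"rz": 0,"fingers": 0.5},
    {"tx": -0.169,"ty": 0,"tz": -0.538,"rx": 0,"ry": 0,"rz": 0,"fingers": 0.5},
    {"tx": -0.169,"ty": 0,"tz": -0.538,"rx": 0,"ry": 0,"rz": 0,"fingers": 0.5},
  ],
)

```text
time_s: 7.07
ee_pos: [584.7, -7.1, 249.0]
eef_rot: [-0.292, -3.121, -0.001]
contact_force: [0.3, 0.3, 0.3]
opening: 0.501
finger_force: 0.0
```

```bash
python3 look.py w5
python3 - <<'E'
from h import *
im=np.load('pics/w5.npy');sv=np.load('pics/w5_s.npy');C=cam('wrist',{'ee_pos':sv[:3],'eef_rot':sv[3:]})
h=hsv(im)
for b in blobs(red(h),60):
    q=plane(C,[b[1]],75)[0];print(b[1],q)
m=(h[...,0]>=7)&(h[...,0]<20)&(h[...,1]>185)&(h[...,2]>140);m[:60]=0;m[200:]=0;m[:,:120]=0;m[:,360:]=0
for b in blobs(m,10):print(b[0],b[1],plane(C,[b[1]],62)[0].round(1))
for b in blobs(blue(h),300):
    r=cv2.minAreaRect(np.argwhere(b[3])[:,::-1].astype(np.float32));q=plane(C,cv2.boxPoints(r),5)
    print('blue',b[0],b[1],b[2],q.round(1).tolist(),q.mean(0).round(1))
o=im[70:220,100:370];cv2.imwrite('pics/w5c.png',cv2.resize(o,None,fx=2.9,fy=2.9,interpolation=2)[:,:,::-1])
E
```

```text
7.0667 [584.72044058  -7.06538281 249.03383272] [-2.92055862e-01 -3.12088373e+00 -1.08780173e-03] 0.5011936786638557
360 [429.2  45.9] [479.9 214.6  60. ] [(np.float64(25.6), np.float64(154.9)), (np.float64(18.5), np.float64(64.6))]
230 [248.9 134.4] [539.4   2.1  60. ] [(np.float64(12.7), np.float64(79.3)), (np.float64(24.1), np.float64(-10.4))]
228 [256.5 241.4] [676.9 -13.7  60. ] [(np.float64(24.8), np.float64(79.3)), (np.float64(16.1), np.float64(-9.5))]
[429.2  45.9] [481.39784067 204.84653691  75.        ]
[248.9 134.4] [538.01840204   2.36021454  75.        ]
[256.5 241.4] [669.04632903 -12.65871609  75.        ]
2305 [248.2  74. ] [474.9  13.5  62. ]
36 [229.6 129. ] [529.  -18.5  62. ]
39 [268.3 129. ] [537.3  25.2  62. ]
34 [170.  132.5] [519.9 -87.1  62. ]
32 [326.5 132.5] [553.4  90.9  62. ]
11 [201. 134.] [528.4 -52.2  62. ]
11 [296. 134.] [548.7  55.8  62. ]
blue 1174 [17.9 22.2] [ 0  0 38 45] [[364.7, -297.7, 5.0], [315.4, -277.8, 5.0], [328.1, -228.6, 5.0], [376.9, -246.8, 5.0]] [ 346.3 -262.7    5. ]
blue 2706 [ 51.9 144.1] [  3 102  93  84] [[466.3, -338.7, 5.0], [453.0, -227.3, 5.0], [543.3, -221.8, 5.0], [562.1, -339.7, 5.0]] [ 506.2 -281.9    5. ]
```

View pics/w5c.png

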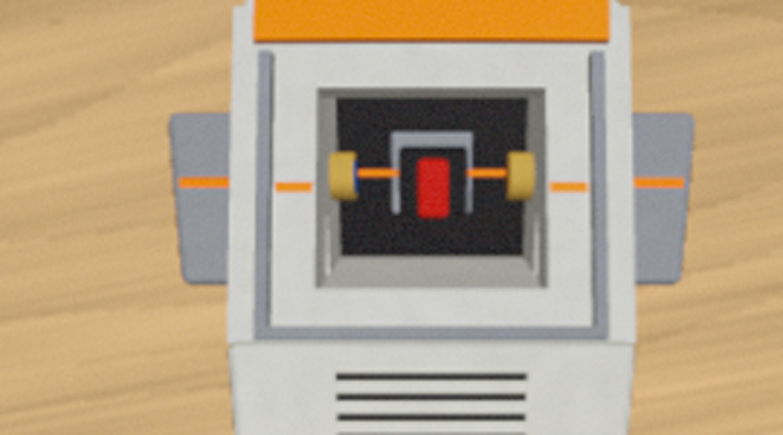

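The cell stands on the pad: fin at (433,187) in the crop, centre about (538,2.3), yaw −10.4°. That is within about 2 mm and 0.5°. Next is the middle cover, at about (506,−282), with its tongue towards the robot.

Run:
```python
from h import *
print(delta([562,-276,220],Rdown(97)))
```

```text
(array([-0.0918, -0.895 ,  0.0961]), array([ 0.0006, -0.0032, -0.1474]))
```

>>> apply_moves(
  targets=[
    {"tx": -0.01,"ty": -0.08,"tz": 0,"rx": 0,"ry": -0.003,"rz": -0.02,"fingers": 0.5},
    {"tx": -0.03,"ty": -0.2,"tz": 0,"rx": 0,"ry": -0.003,"rz": -0.04,"fingers": 0.5},
    {"tx": -0.04,"ty": -0.33,"tz": 0.02,"rx": 0,"ry": -0.003,"rz": -0.06,"fingers": 0.5},
    {"tx": -0.06,"ty": -0.46,"tz": 0.04,"rx": 0,"ry": -0.003,"rz": -0.08,"fingers": 0.5},
    {"tx": -0.08,"ty": -0.59,"tz": 0.06,"rx": 0,"ry": -0.003,"rz": -0.1,"fingers": 0.5},
    {"tx": -0.09,"ty": -0.71,"tz": 0.08,"rx": 0,"ry": -0.003,"rz": -0.12,"fingers": 0.5},
    {"tx": -0.092,"ty": -0.81,"tz": 0.096,"rx": 0,"ry": -0.003,"rz": -0.147,"fingers": 0.5},
    {"tx": -0.092,"ty": -0.87,"tz": 0.096,"rx": 0,"ry": -0.003,"rz": -0.147,"fingers": 0.5},
    {"tx": -0.092,"ty": -0.895,"tz": 0.096,"rx": 0,"ry": -0.003,"rz": -0.147,"fingers": 0.5},
    {"tx": -0.092,"ty": -0.895,"tz": 0.096,"rx": 0,"ry": -0.003,"rz": -0.147,"fingers": 0.5},
  ],
)

```text
time_s: 7.95
ee_pos: [562.8, -277.8, 220.5]
eef_rot: [-0.186, 3.134, 0.002]
contact_force: [-0.2, 0.1, -0.5]
opening: 0.497
finger_force: 0.0
```

```bash
python3 look.py w6
python3 - <<'E'
from h import *
im=np.load('pics/w6.npy');sv=np.load('pics/w6_s.npy');C=cam('wrist',{'ee_pos':sv[:3],'eef_rot':sv[3:]})
h=hsv(im)
for b in blobs(blue(h),800):
    m=cv2.morphologyEx(b[3].astype(np.uint8),cv2.MORPH_CLOSE,np.ones((25,25)))
    c=max(cv2.findContours(m,0,2)[0],key=cv2.contourArea);q0=cv2.approxPolyDP(c,12,True)[:,0]
    q=plane(C,q0,5);print('blue',b[0],b[1],b[2],q0.tolist(),q.round(1).tolist(),q.mean(0).round(1))
E
```

```text
7.95 [ 562.80813951 -277.80394769  220.54647023] [-1.85637922e-01  3.13427195e+00  1.83415959e-03] 0.49728974261235254
387 [492.  186.7] [539.3   7.1  60. ] [(np.float64(22.9), np.float64(172.5)), (np.float64(28.3), np.float64(74.6))]
480 [413.3 276.2] [667.4 -51.6  60. ] [(np.float64(26.4), np.float64(173.6)), (np.float64(45.6), np.float64(70.4))]
209 [449.  285.6] [677.2   2.6  60. ] [(np.float64(20.4), np.float64(-167.8)), (np.float64(30.0), np.float64(85.1))]
blue 1420 [117.4 114.6] [85 82 67 66] [[96, 84], [85, 126], [137, 147], [151, 104]] [[482.0, -473.7, 5.0], [534.2, -489.8, 5.0], [553.6, -422.8, 5.0], [498.4, -405.6, 5.0]] [ 517.1 -448.     5. ]
blue 3931 [250.8 116.4] [205  82  90  76] [[205, 83], [208, 156], [290, 156], [294, 83]] [[466.9, -341.3, 5.0], [554.8, -331.0, 5.0], [542.3, -226.0, 5.0], [454.2, -235.4, 5.0]] [ 504.5 -283.4    5. ]
```

View pics/w6.png

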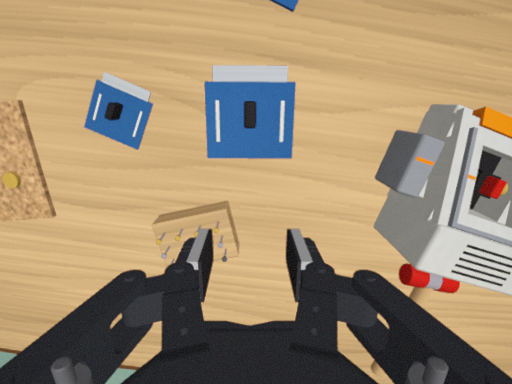

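The wrist view shows the middle cover at (250,117), its tongue up at (250,74) and its handle at (250,115). The small cover is at (118,115). The burr block at (200,235) sits below the TCP and is clear of the path. Next I'll fix the handle position.

Run:
```python
from h import *
im=np.load('pics/w6.npy');sv=np.load('pics/w6_s.npy');C=cam('wrist',{'ee_pos':sv[:3],'eef_rot':sv[3:]})
h=hsv(im);m=(h[...,2]<60);m[:90]=0;m[140:]=0;m[:,:235]=0;m[:,265:]=0
u=np.array([np.cos(np.radians(6.6)),np.sin(np.radians(6.6))]);v=np.array([-u[1],u[0]]);c=np.array([504.5,-283.4])
for b in blobs(m,50):
    print(b[0],b[1],b[2])
    for px in [(b[1][0],b[2][1]-.5),(b[1][0],b[2][1]+b[2][3]-.5)]:
        for z in(5,41): q=plane(C,[px],z)[0][:2];print(z,q.round(1),((q-c)@u).round(1),((q-c)@v).round(1))
# tongue: bright grey, front edge
g=(h[...,1]<50)&(h[...,2]>150);g[:55]=0;g[85:]=0;g[:,:205]=0;g[:,295:]=0
for b in blobs(g,200):
    for px in [(b[1][0],b[2][1]-.5),(b[1][0],b[2][1]+b[2][3]-.5)]:
        q=plane(C,[px],5)[0][:2];print('t',b[1],b[2],q.round(1),((q-c)@u).round(1),((q-c)@v).round(1))
ys=np.argwhere(blue(h)[:,225:275].any(1))[:,0];ys=ys[(ys>60)&(ys<200)]
for y in (ys.min()-.5,ys.max()+.5):
    q=plane(C,[(235,y)],5)[0][:2];print('b',y,((q-c)@u).round(1))
```

```text
259 [249.5 114.4] [245 102  11  26]
5 [ 481.9 -285.9] -22.8 0.2
41 [ 482.4 -285.9] -22.3 0.0
5 [ 512.8 -282.2] 8.4 0.3
41 [ 510.1 -282.6] 5.6 0.1
t [249.3  73.1] [208  65  80  17] [ 440.3 -291.1] -64.7 -0.3
t [249.3  73.1] [208  65  80  17] [ 459.1 -288.8] -45.7 -0.2
b 82.5 -44.6
b 157.5 46.4
```

Run:
```python
from h import *
print(robot.read_state()['ee_pos'],delta([495.6,-284.4,70],Rdown(96.6)))
```

```text
[ 563.11531212 -276.19098343  220.83081601] (array([ 0.2278, -0.0012,  0.5023]), array([0.0008, 0.001 , 0.0021]))
```

>>> apply_moves(
  targets=[
    {"tx": 0.06,"ty": -0.001,"tz": 0.05,"rx": 0,"ry": 0.001,"rz": 0.002,"fingers": 0.45},
    {"tx": 0.13,"ty": -0.001,"tz": 0.13,"rx": 0,"ry": 0.001,"rz": 0.002,"fingers": 0.45},
    {"tx": 0.19,"ty": -0.001,"tz": 0.24,"rx": 0,"ry": 0.001,"rz": 0.002,"fingers": 0.45},
    {"tx": 0.228,"ty": -0.001,"tz": 0.35,"rx": 0,"ry": 0.001,"rz": 0.002,"fingers": 0.45},
    {"tx": 0.228,"ty": -0.001,"tz": 0.44,"rx": 0,"ry": 0.001,"rz": 0.002,"fingers": 0.45},
    {"tx": 0.228,"ty": -0.001,"tz": 0.49,"rx": 0,"ry": 0.001,"rz": 0.002,"fingers": 0.45},
    {"tx": 0.228,"ty": -0.001,"tz": 0.502,"rx": 0,"ry": 0.001,"rz": 0.002,"fingers": 0.45},
    {"tx": 0.228,"ty": -0.001,"tz": 0.502,"rx": 0,"ry": 0.001,"rz": 0.002,"fingers": 0.45},
    {"tx": 0.228,"ty": -0.001,"tz": 0.502,"rx": 0,"ry": 0.001,"rz": 0.002,"fingers": 0.45},
    {"tx": 0.228,"ty": -0.001,"tz": 0.502,"rx": 0,"ry": 0.001,"rz": 0.002,"fingers": 0.45},
  ],
)

```text
time_s: 8.83
ee_pos: [497.5, -284.9, 72.3]
eef_rot: [-0.185, 3.133, -0.003]
contact_force: [-0.4, 0.1, 0.8]
opening: 0.449
finger_force: 0.0
```

Run:
```python
from h import *
s=robot.read_state();im=robot.camera('wrist');C=cam('wrist',s)
cv2.imwrite('pics/w7.png',im[:,:,::-1])
print(s['ee_pos'],delta([495.6,-284.4,22],Rdown(96.6)))
h=hsv(im);g=(h[...,1]<50)&(h[...,2]>150)
u=np.array([np.cos(np.radians(6.6)),np.sin(np.radians(6.6))]);v=np.array([-u[1],u[0]]);c=np.array([495.6,-284.4])
for b in blobs(g,800):
    r=cv2.boxPoints(cv2.minAreaRect(np.argwhere(b[3])[:,::-1].astype(np.float32)));q=plane(C,r,5)[:,:2]
    print(b[0],b[1],b[2],np.c_[(q-c)@u,(q-c)@v].round(1).tolist())
```

```text
[ 497.5486952  -284.89470602   72.25229419] (array([0.0065, 0.0034, 0.1677]), array([-0.0011,  0.0015,  0.0013]))
3197 [249.7 145.5] [188 133 124  27] [[-55.7, -44.0], [-56.0, 43.9], [-37.2, 45.2], [-36.8, -45.1]]
1289 [ 53.1 163.9] [ 15 142  78  45] [[-39.8, -181.0], [-51.0, -173.1], [-26.8, -117.5], [-15.0, -124.4]]
```

The close view puts the tongue tip at −55.9 mm from the estimated origin, which confirms the pose. I'll descend and grip.

>>> apply_moves(
  targets=[
    {"tx": 0.0065,"ty": 0.003,"tz": 0.03,"rx": -0.001,"ry": 0.0015,"rz": 0.001,"fingers": 0.4},
    {"tx": 0.0065,"ty": 0.003,"tz": 0.08,"rx": -0.001,"ry": 0.0015,"rz": 0.001,"fingers": 0.4},
    {"tx": 0.0065,"ty": 0.003,"tz": 0.13,"rx": -0.001,"ry": 0.0015,"rz": 0.001,"fingers": 0.35},
    {"tx": 0.0065,"ty": 0.003,"tz": 0.16,"rx": -0.001,"ry": 0.0015,"rz": 0.001,"fingers": 0.35},
    {"tx": 0.0065,"ty": 0.003,"tz": 0.168,"rx": -0.001,"ry": 0.0015,"rz": 0.001,"fingers": 0.3},
    {"tx": 0.0065,"ty": 0.003,"tz": 0.168,"rx": -0.001,"ry": 0.0015,"rz": 0.001,"fingers": 0.25},
    {"tx": 0.0065,"ty": 0.003,"tz": 0.168,"rx": -0.001,"ry": 0.0015,"rz": 0.001,"fingers": 0},
    {"tx": 0.0065,"ty": 0.003,"tz": 0.168,"rx": -0.001,"ry": 0.0015,"rz": 0.001,"fingers": 0},
    {"tx": 0.0065,"ty": 0.003,"tz": 0.168,"rx": -0.001,"ry": 0.0015,"rz": 0.001,"fingers": 0},
    {"tx": 0.0065,"ty": 0.003,"tz": 0.168,"rx": -0.001,"ry": 0.0015,"rz": 0.001,"fingers": 0},
  ],
  squeeze=80,
)

```text
time_s: 9.72
ee_pos: [494.4, -284.3, 20.8]
eef_rot: [0.18, -3.135, -0.003]
contact_force: [-0.5, -0.3, -0.5]
opening: 0.154
finger_force: 77.9
```

```bash
cat > cov.py <<'E'
from h import *
SEAT=np.array([536.5,1.9]);YAW=-10.7   # tester yaw
a=np.radians(YAW);X=np.array([np.cos(a),np.sin(a),0]);Y=np.array([-np.sin(a),np.cos(a),0]);Z=np.array([0,0,1.])
TO=np.r_[SEAT,0]+8*X
t=np.radians(20);DX=X*np.cos(t)+Z*np.sin(t);DZ=-X*np.sin(t)+Z*np.cos(t);DO=TO-55*X+68*Z
def cover(lipx,lipz,th):
    "cover pose (origin,R) with lip bottom edge at deck lipx,lipz, opened th deg"
    r=np.radians(th);cx=DX*np.cos(r)+DZ*np.sin(r);cz=-DX*np.sin(r)+DZ*np.cos(r)
    return DO+lipx*DX+lipz*DZ+56*cx,np.c_[cx,Y,cz]
try: G=np.load('grip.npy')
except Exception: G=None
def tcp(o,R):
    Rt=R@G[:,:3];return o+R@G[:,3],Rt
E
python3 - <<'E'
from cov import *
s=robot.read_state();Rt=Rn.from_rotvec(s['eef_rot']).as_matrix()
b=np.radians(6.6);Rc=np.array([[np.cos(b),-np.sin(b),0],[np.sin(b),np.cos(b),0],[0,0,1]]);oc=np.array([495.6,-284.4,0])
# grip re-aligns cover across jaws: take rotation & y from the tool itself
Rc2=np.c_[-Rt[:,0],Rt[:,1],-Rt[:,2]]
g=Rc.T@(s['ee_pos']-oc);print(s['ee_pos'],g)
g[1]=0
Gm=np.c_[np.diag([-1.,1,-1]),g];np.save('grip.npy',Gm)
import cov;cov.G=Gm
for arg in [(12,60,16),(6,8,16),(6,2,16),(-12,2,16)]:
    o,R=cover(*arg);p,Rg=cov.tcp(o,R);print(arg,p.round(1),delta(p,Rg))
E
```

```text
[ 494.43705017 -284.27312533   20.77319639] [-1.14066007  0.25969999 20.77319639]
(12, 60, 16) [512.8   6.4 177.5] (array([-0.1712,  0.9563, -0.5212]), array([ 0.0459, -0.2986,  0.1391]))
(6, 8, 16) [524.8   4.1 126.6] (array([-0.2102,  0.9439, -0.3516]), array([ 0.0459, -0.2986,  0.1391]))
(6, 2, 16) [526.8   3.7 121. ] (array([-0.2167,  0.9419, -0.3328]), array([ 0.0459, -0.2986,  0.1391]))
(-12, 2, 16) [510.2   6.9 114.8] (array([-0.1629,  0.9586, -0.3121]), array([ 0.0459, -0.2986,  0.1391]))
```

>>> apply_moves(
  targets=[
    {"tx": 0,"ty": 0,"tz": -0.05,"rx": 0,"ry": 0,"rz": 0,"fingers": 0},
    {"tx": 0,"ty": 0,"tz": -0.13,"rx": 0,"ry": 0,"rz": 0,"fingers": 0},
    {"tx": 0,"ty": 0,"tz": -0.23,"rx": 0,"ry": -0.02,"rz": 0.01,"fingers": 0},
    {"tx": -0.03,"ty": 0.02,"tz": -0.34,"rx": 0.005,"ry": -0.06,"rz": 0.03,"fingers": 0},
    {"tx": -0.06,"ty": 0.09,"tz": -0.44,"rx": 0.015,"ry": -0.11,"rz": 0.05,"fingers": 0},
    {"tx": -0.1,"ty": 0.18,"tz": -0.52,"rx": 0.025,"ry": -0.16,"rz": 0.08,"fingers": 0},
    {"tx": -0.13,"ty": 0.28,"tz": -0.57,"rx": 0.035,"ry": -0.21,"rz": 0.1,"fingers": 0},
    {"tx": -0.15,"ty": 0.38,"tz": -0.6,"rx": 0.04,"ry": -0.25,"rz": 0.12,"fingers": 0},
    {"tx": -0.17,"ty": 0.48,"tz": -0.6,"rx": 0.045,"ry": -0.28,"rz": 0.13,"fingers": 0},
    {"tx": -0.171,"ty": 0.56,"tz": -0.6,"rx": 0.046,"ry": -0.2986,"rz": 0.139,"fingers": 0},
  ],
)

```text
time_s: 10.55
ee_pos: [533.1, -108.8, 215.3]
eef_rot: [0.252, 2.526, -0.082]
contact_force: [1.7, 0.8, -1.4]
opening: 0.152
finger_force: 78.1
```

Run:
```python
from cov import *
s=robot.read_state();print(s['ee_pos'],s['finger_force'])
robot.camera('top');s=robot.read_state();print(s['ee_pos'],s['dq'].round(3))
for arg in [(12,60,16)]:
    o,R=cover(*arg);p,Rg=tcp(o,R);print(arg,p.round(1),delta(p,Rg))
```

```text
[ 533.11613396 -108.8109723   215.3297373 ] 78.1047534942627
[530.24237516 -99.89411386 214.87785363] [-0.065  0.027 -0.002 -0.268  0.103 -0.01 ]
(12, 60, 16) [512.8   6.4 177.5] (array([0.1738, 0.3361, 0.0341]), array([ 0.0012, -0.0131, -0.0031]))
```

>>> apply_moves(
  targets=[
    {"tx": 0.03,"ty": 0.05,"tz": 0,"rx": 0,"ry": -0.005,"rz": 0,"fingers": 0},
    {"tx": 0.07,"ty": 0.13,"tz": 0,"rx": 0.001,"ry": -0.013,"rz": -0.003,"fingers": 0},
    {"tx": 0.11,"ty": 0.21,"tz": 0.01,"rx": 0.001,"ry": -0.013,"rz": -0.003,"fingers": 0},
    {"tx": 0.15,"ty": 0.28,"tz": 0.02,"rx": 0.001,"ry": -0.013,"rz": -0.003,"fingers": 0},
    {"tx": 0.165,"ty": 0.32,"tz": 0.034,"rx": 0.001,"ry": -0.013,"rz": -0.003,"fingers": 0},
    {"tx": 0.17,"ty": 0.33,"tz": 0.034,"rx": 0.001,"ry": -0.013,"rz": -0.003,"fingers": 0},
    {"tx": 0.17,"ty": 0.33,"tz": 0.034,"rx": 0.001,"ry": -0.013,"rz": -0.003,"fingers": 0},
    {"tx": 0.17,"ty": 0.33,"tz": 0.034,"rx": 0.001,"ry": -0.013,"rz": -0.003,"fingers": 0},
    {"tx": 0.17,"ty": 0.33,"tz": 0.034,"rx": 0.001,"ry": -0.013,"rz": -0.003,"fingers": 0},
    {"tx": 0.17,"ty": 0.33,"tz": 0.034,"rx": 0.001,"ry": -0.013,"rz": -0.003,"fingers": 0},
  ],
)

```text
time_s: 11.43
ee_pos: [526.6, -3.3, 196.8]
eef_rot: [0.241, 2.53, -0.096]
contact_force: [0.2, 0.4, -1.6]
opening: 0.148
finger_force: 78.5
```

```bash
python3 look.py w8|head -1
python3 - <<'E'
from cov import *
sv=np.load('pics/w8_s.npy');im=np.load('pics/w8.npy');C=cam('wrist',{'ee_pos':sv[:3],'eef_rot':sv[3:]})
for arg in [(12,60,16),(6,8,16)]:
    o,R=cover(*arg);p,Rg=tcp(o,R);print(arg,p.round(1),delta(p,Rg))
# predicted pixels: ledge free edge ends (top z=15, +-64) , tongue tip ends given grip model
Rt=Rn.from_rotvec(sv[3:]).as_matrix();Rc=Rt@np.diag([-1.,1,-1]);oc=sv[:3]-Rc@G[:,3]
L=[DO+y*Y+15*DZ for y in(-64,64)];T=[oc+Rc@np.array([-56,y,5]) for y in(-45,45)]
print('ledge px',proj(C,L).round(1).tolist(),'tongue px',proj(C,T).round(1).tolist())
v=im.copy()
for p in proj(C,np.array(L+T)): cv2.circle(v,tuple(int(round(x)) for x in p),3,(255,0,255),1)
cv2.imwrite('pics/w8v.png',v[:,:,::-1])
E
```

```text
11.4333 [526.60676244  -3.25035155 196.7821398 ] [ 0.24109234  2.53008979 -0.09641317] 0.14786348766891852
(12, 60, 16) [512.8   6.4 177.5] (array([0.0781, 0.0234, 0.0236]), array([-0.0082, -0.0123,  0.0011]))
(6, 8, 16) [524.8   4.1 126.6] (array([0.1409, 0.0264, 0.1863]), array([-0.0082, -0.0123,  0.0011]))
ledge px [[167.1, 70.8], [353.8, 71.2]] tongue px [[163.9, 149.5], [331.5, 149.5]]
```

View pics/w8v.png

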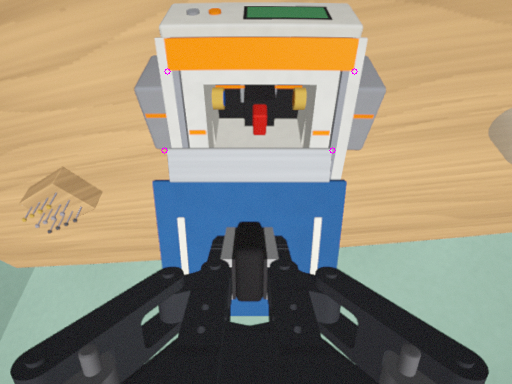

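The view matches the model: the ledge's free edge is at row 70 (predicted 71) and the tongue tip at row 150 (predicted 149.5), laterally centred. I'll lower the cover to just in front of the slot.

>>> apply_moves(
  targets=[
    {"tx": 0.02,"ty": 0.005,"tz": 0.02,"rx": -0.003,"ry": -0.004,"rz": 0,"fingers": 0},
    {"tx": 0.05,"ty": 0.01,"tz": 0.05,"rx": -0.006,"ry": -0.008,"rz": 0.001,"fingers": 0},
    {"tx": 0.08,"ty": 0.02,"tz": 0.09,"rx": -0.008,"ry": -0.012,"rz": 0.001,"fingers": 0},
    {"tx": 0.11,"ty": 0.026,"tz": 0.13,"rx": -0.008,"ry": -0.012,"rz": 0.001,"fingers": 0},
    {"tx": 0.13,"ty": 0.026,"tz": 0.16,"rx": -0.008,"ry": -0.012,"rz": 0.001,"fingers": 0},
    {"tx": 0.13,"ty": 0.026,"tz": 0.175,"rx": -0.008,"ry": -0.012,"rz": 0.001,"fingers": 0},
    {"tx": 0.13,"ty": 0.026,"tz": 0.175,"rx": -0.008,"ry": -0.012,"rz": 0.001,"fingers": 0},
    {"tx": 0.13,"ty": 0.026,"tz": 0.175,"rx": -0.008,"ry": -0.012,"rz": 0.001,"fingers": 0},
    {"tx": 0.13,"ty": 0.026,"tz": 0.175,"rx": -0.008,"ry": -0.012,"rz": 0.001,"fingers": 0},
    {"tx": 0.13,"ty": 0.026,"tz": 0.175,"rx": -0.008,"ry": -0.012,"rz": 0.001,"fingers": 0},
  ],
)

```text
time_s: 12.32
ee_pos: [544.3, 6.6, 167.9]
eef_rot: [0.24, 2.565, -0.074]
contact_force: [-1.1, 0.0, -1.6]
opening: 0.154
finger_force: 78.6
```

```bash
cat > where.py <<'E'
from cov import *
import sys
def where():
    s=robot.read_state();Rt=Rn.from_rotvec(s['eef_rot']).as_matrix();Rc=Rt@np.diag([-1.,1,-1]);oc=s['ee_pos']-Rc@G[:,3]
    D=np.c_[DX,Y,DZ]
    rel=D.T@Rc
    print('t',s['time_s'].__round__(2),'lip(mid) deck',(D.T@(oc+Rc@[-56,0,2.5]-DO)).round(1),'lipbottom',(D.T@(oc+Rc@[-56,0,0]-DO)).round(1),'euler zyx',Rn.from_matrix(rel).as_euler('ZYX',degrees=True).round(2),'F',s['contact_force'].round(1),'grip',round(s['finger_force'],1),s['opening'].__round__(3))
where()
for a in sys.argv[1:]:
    o,R=cover(*map(float,a.split(',')));p,Rg=tcp(o,R);print(a,p.round(1),*delta(p,Rg))
E
python3 where.py 6,3,16 -12,3,16 -12,1,12
```

```text
t 12.32 lip(mid) deck [35.1  6.  45.8] lipbottom [35.7  6.  43.4] euler zyx [  0.08 -12.47  -0.17] F [-1.1  0.  -1.6] grip 78.6 0.154
6,3,16 [526.5   3.8 121.9] [ 0.1303 -0.0199  0.099 ] [-0.0013 -0.0294  0.0007]
-12,3,16 [509.8   6.9 115.8] [ 0.1889 -0.0199  0.086 ] [-0.0013 -0.0294  0.0007]
-12,1,12 [513.8   6.2 111.5] [ 0.1851 -0.0198  0.1052] [-0.0013  0.0039  0.0006]
```

```bash
python3 - <<'E'
from cov import *
for i in range(3):
    s=robot.read_state();print(s['time_s'],s['ee_pos'].round(2),Rn.from_rotvec(s['eef_rot']).as_rotvec().round(4),s['dq'].round(4));robot.camera('top')
E
python3 where.py 6,3,16 -12,3,16
```

```text
12.3167 [544.33   6.63 167.94] [ 0.2396  2.5654 -0.074 ] [-0.0004 -0.0053  0.0005  0.0007  0.0004  0.0005]
12.3667 [544.36   6.61 168.08] [ 0.2396  2.5652 -0.074 ] [ 0.0002 -0.0043  0.0001  0.0023  0.001  -0.0002]
12.4167 [544.37   6.6  168.12] [ 0.2396  2.5651 -0.0741] [-0.0006 -0.0019 -0.0022  0.0008  0.0011  0.0008]
t 12.47 lip(mid) deck [35.4  6.  46. ] lipbottom [35.9  6.  43.5] euler zyx [  0.08 -12.5   -0.18] F [ 0.2  0.  -1.4] grip 78.6 0.15
6,3,16 [526.5   3.8 121.9] [ 0.1312 -0.0199  0.0994] [-0.0013 -0.0291  0.0007]
-12,3,16 [509.8   6.9 115.8] [ 0.1897 -0.0198  0.0864] [-0.0013 -0.0291  0.0007]
```

Run:
```python
from rig import robot
print(robot.read_state()['joint_pos'].round(3))
```

```text
[-1.940e-01  4.710e-01  2.103e+00  1.276e+00  1.000e-03 -2.854e+00]
```

Joint 5 is at 0 and joint 6 at −2.85, so the tilt needed for hooking is out of reach with this wrist turn. The same grasp turned half about the tool axis keeps joint 6 in range. I'll set the cover back on its free spot, re-grasp it half-turned, and hook it from there.

Run:
```python
from cov import *
P=[535,-110,260]
print(delta(P,Rdown(90)))
o,R=cover(-3,-4,16);p,Rg=tcp(o,R);print(p);print(delta(P,Rdown(90),np.array([513,10,112]),Rg))
```

```text
(array([-0.1987, -0.3887, -0.2349]), array([-0.0268,  0.2699, -0.0865]))
[520.50400947   4.92247379 112.26654895]
(array([-0.4084, -0.3794, -0.3131]), array([-0.028 ,  0.2991, -0.0862]))
```

>>> apply_moves(
  targets=[
    {"tx": -0.08,"ty": 0,"tz": -0.07,"rx": 0,"ry": 0.02,"rz": 0,"fingers": 0},
    {"tx": -0.16,"ty": -0.02,"tz": -0.14,"rx": -0.003,"ry": 0.04,"rz": -0.01,"fingers": 0},
    {"tx": -0.22,"ty": -0.05,"tz": -0.2,"rx": -0.006,"ry": 0.08,"rz": -0.02,"fingers": 0},
    {"tx": -0.27,"ty": -0.1,"tz": -0.25,"rx": -0.01,"ry": 0.12,"rz": -0.04,"fingers": 0},
    {"tx": -0.3,"ty": -0.17,"tz": -0.28,"rx": -0.015,"ry": 0.17,"rz": -0.05,"fingers": 0},
    {"tx": -0.3,"ty": -0.24,"tz": -0.28,"rx": -0.02,"ry": 0.21,"rz": -0.065,"fingers": 0},
    {"tx": -0.3,"ty": -0.31,"tz": -0.28,"rx": -0.025,"ry": 0.25,"rz": -0.08,"fingers": 0},
    {"tx": -0.3,"ty": -0.37,"tz": -0.28,"rx": -0.027,"ry": 0.28,"rz": -0.087,"fingers": 0},
    {"tx": -0.3,"ty": -0.385,"tz": -0.28,"rx": -0.027,"ry": 0.28,"rz": -0.087,"fingers": 0},
    {"tx": -0.3,"ty": -0.385,"tz": -0.28,"rx": -0.027,"ry": 0.28,"rz": -0.087,"fingers": 0},
  ],
)

```text
time_s: 13.3
ee_pos: [554.9, -118.0, 291.6]
eef_rot: [-0.003, -3.123, 0.007]
contact_force: [1.3, 0.3, -1.2]
opening: 0.151
finger_force: 78.6
```

Run:
```python
from cov import *
for i in range(3):
    s=robot.read_state();print(s['time_s'],s['ee_pos'].round(2),s['joint_pos'].round(3),s['dq'].round(3),s['contact_force'].round(1));robot.camera('top') if i<2 else 0
for P in ([497,-284.4,70],): print(delta(P,Rdown(96.6)))
```

```text
13.3 [ 554.88 -117.97  291.59] [-0.401  0.405  1.512 -0.012  1.24  -1.965] [ 0.088  0.397 -0.757 -0.492  1.384  0.089] [ 1.3  0.3 -1.2]
13.35 [ 557.61 -118.35  290.91] [-0.399  0.41   1.507 -0.012  1.241 -1.964] [ 0.029 -0.017  0.127  0.128 -0.234 -0.001] [ 4.8 -0.7 -0.4]
13.4 [ 556.59 -115.42  289.04] [-0.398  0.409  1.514 -0.007  1.234 -1.964] [ 0.034 -0.018  0.142  0.066 -0.065 -0.001] [-0.   0.4 -1.7]
(array([ 0.1859, -0.5631,  0.7336]), array([ 0.0001, -0.0077, -0.0558]))
```

>>> apply_moves(
  targets=[
    {"tx": 0.03,"ty": -0.1,"tz": 0.02,"rx": 0,"ry": -0.004,"rz": -0.01,"fingers": 0},
    {"tx": 0.07,"ty": -0.22,"tz": 0.06,"rx": 0,"ry": -0.008,"rz": -0.02,"fingers": 0},
    {"tx": 0.11,"ty": -0.34,"tz": 0.12,"rx": 0,"ry": -0.008,"rz": -0.035,"fingers": 0},
    {"tx": 0.15,"ty": -0.45,"tz": 0.2,"rx": 0,"ry": -0.008,"rz": -0.045,"fingers": 0},
    {"tx": 0.18,"ty": -0.54,"tz": 0.3,"rx": 0,"ry": -0.008,"rz": -0.056,"fingers": 0},
    {"tx": 0.186,"ty": -0.563,"tz": 0.42,"rx": 0,"ry": -0.008,"rz": -0.056,"fingers": 0},
    {"tx": 0.186,"ty": -0.563,"tz": 0.54,"rx": 0,"ry": -0.008,"rz": -0.056,"fingers": 0},
    {"tx": 0.186,"ty": -0.563,"tz": 0.65,"rx": 0,"ry": -0.008,"rz": -0.056,"fingers": 0},
    {"tx": 0.186,"ty": -0.563,"tz": 0.72,"rx": 0,"ry": -0.008,"rz": -0.056,"fingers": 0},
    {"tx": 0.186,"ty": -0.563,"tz": 0.734,"rx": 0,"ry": -0.008,"rz": -0.056,"fingers": 0},
  ],
)

```text
time_s: 14.23
ee_pos: [489.6, -277.0, 63.9]
eef_rot: [0.184, -3.125, -0.017]
contact_force: [0.0, 0.9, -1.7]
opening: 0.149
finger_force: 78.6
```

Run:
```python
from cov import *
for i in range(4):
    s=robot.read_state();print(s['time_s'],s['ee_pos'].round(2),s['joint_pos'].round(3)[3:]);robot.camera('top') if i<3 else 0
print(delta([s['ee_pos'][0],s['ee_pos'][1],21.5],Rdown(96.6)))
```

```text
14.2333 [ 489.6  -276.96   63.86] [ 1.000e-03  7.280e-01 -2.403e+00]
14.2833 [ 490.62 -277.69   65.13] [ 0.     0.729 -2.403]
14.3333 [ 491.95 -278.84   67.05] [ 0.     0.73  -2.403]
14.3833 [ 493.1  -279.85   68.47] [-0.     0.73  -2.403]
(array([-0.0006, -0.0006,  0.1566]), array([ 0.0019, -0.0018,  0.0017]))
```

>>> apply_moves(
  targets=[
    {"tx": 0,"ty": 0,"tz": 0.05,"rx": 0.002,"ry": -0.002,"rz": 0.002,"fingers": 0},
    {"tx": 0,"ty": 0,"tz": 0.11,"rx": 0.002,"ry": -0.002,"rz": 0.002,"fingers": 0},
    {"tx": 0,"ty": 0,"tz": 0.15,"rx": 0.002,"ry": -0.002,"rz": 0.002,"fingers": 0},
    {"tx": 0,"ty": 0,"tz": 0.158,"rx": 0.002,"ry": -0.002,"rz": 0.002,"fingers": 0},
    {"tx": 0,"ty": 0,"tz": 0.158,"rx": 0.002,"ry": -0.002,"rz": 0.002,"fingers": 0},
    {"tx": 0,"ty": 0,"tz": 0.158,"rx": 0.002,"ry": -0.002,"rz": 0.002,"fingers": 0.2},
    {"tx": 0,"ty": 0,"tz": 0.158,"rx": 0.002,"ry": -0.002,"rz": 0.002,"fingers": 0.45},
    {"tx": 0,"ty": 0,"tz": 0.158,"rx": 0.002,"ry": -0.002,"rz": 0.002,"fingers": 0.45},
    {"tx": 0,"ty": 0,"tz": 0.12,"rx": 0.002,"ry": -0.002,"rz": 0.002,"fingers": 0.45},
    {"tx": 0,"ty": 0,"tz": 0.04,"rx": 0.002,"ry": -0.002,"rz": 0.002,"fingers": 0.45},
  ],
)

```text
time_s: 15.22
ee_pos: [491.6, -279.6, 55.2]
eef_rot: [0.178, -3.133, -0.005]
contact_force: [0.7, 0.0, 0.1]
opening: 0.448
finger_force: 0.0
```

>>> apply_moves(
  targets=[
    {"tx": 0,"ty": 0,"tz": -0.08,"rx": 0,"ry": 0,"rz": 0,"fingers": 0.45},
    {"tx": 0,"ty": 0,"tz": -0.17,"rx": 0,"ry": 0,"rz": 0.05,"fingers": 0.45},
    {"tx": 0,"ty": 0,"tz": -0.2,"rx": 0,"ry": 0,"rz": 0.1,"fingers": 0.45},
    {"tx": 0,"ty": 0,"tz": -0.2,"rx": 0,"ry": 0,"rz": 0.16,"fingers": 0.45},
    {"tx": 0,"ty": 0,"tz": -0.2,"rx": 0,"ry": 0,"rz": 0.22,"fingers": 0.45},
    {"tx": 0,"ty": 0,"tz": -0.2,"rx": 0,"ry": 0,"rz": 0.28,"fingers": 0.45},
    {"tx": 0,"ty": 0,"tz": -0.2,"rx": 0,"ry": 0,"rz": 0.34,"fingers": 0.45},
    {"tx": 0,"ty": 0,"tz": -0.2,"rx": 0,"ry": 0,"rz": 0.4,"fingers": 0.45},
    {"tx": 0,"ty": 0,"tz": -0.2,"rx": 0,"ry": 0,"rz": 0.46,"fingers": 0.45},
    {"tx": 0,"ty": 0,"tz": -0.2,"rx": 0,"ry": 0,"rz": 0.52,"fingers": 0.45},
  ],
)

```text
time_s: 16.05
ee_pos: [493.2, -280.8, 117.4]
eef_rot: [1.473, 2.773, -0.001]
contact_force: [0.0, 0.8, -0.2]
opening: 0.445
finger_force: 0.0
```

>>> apply_moves(
  targets=[
    {"tx": 0,"ty": 0,"tz": 0,"rx": 0,"ry": 0,"rz": 0.06,"fingers": 0.45},
    {"tx": 0,"ty": 0,"tz": 0,"rx": 0,"ry": 0,"rz": 0.12,"fingers": 0.45},
    {"tx": 0,"ty": 0,"tz": 0,"rx": 0,"ry": 0,"rz": 0.18,"fingers": 0.45},
    {"tx": 0,"ty": 0,"tz": 0,"rx": 0,"ry": 0,"rz": 0.24,"fingers": 0.45},
    {"tx": 0,"ty": 0,"tz": 0,"rx": 0,"ry": 0,"rz": 0.3,"fingers": 0.45},
    {"tx": 0,"ty": 0,"tz": 0,"rx": 0,"ry": 0,"rz": 0.36,"fingers": 0.45},
    {"tx": 0,"ty": 0,"tz": 0,"rx": 0,"ry": 0,"rz": 0.42,"fingers": 0.45},
    {"tx": 0,"ty": 0,"tz": 0,"rx": 0,"ry": 0,"rz": 0.48,"fingers": 0.45},
    {"tx": 0,"ty": 0,"tz": 0,"rx": 0,"ry": 0,"rz": 0.54,"fingers": 0.45},
    {"tx": 0,"ty": 0,"tz": 0,"rx": 0,"ry": 0,"rz": 0.59,"fingers": 0.45},
  ],
)

```text
time_s: 16.88
ee_pos: [493.2, -280.8, 117.4]
eef_rot: [2.807, 1.407, 0.001]
contact_force: [-0.8, -0.4, 1.0]
opening: 0.45
finger_force: 0.0
```

Run:
```python
from cov import *
for i in range(2):
    s=robot.read_state();print(s['time_s'],s['ee_pos'].round(2),s['joint_pos'].round(3)[3:]);im=robot.camera('top')
C=cam('top')
for b in blobs(blue(hsv(im)),300):
    print(b[0],b[1],plane(C,b[1],5)[0].round(1))
print(delta([455,-290,220],Rdown(-83.4)))
```

```text
16.8833 [ 493.17 -280.8   117.39] [-0.     0.823 -0.073]
16.9333 [ 493.17 -280.8   117.36] [-0.     0.823 -0.07 ]
470 [331.9 210. ] [ 514.9 -256.1    5. ]
(array([-0.1003, -0.0837, -0.3425]), array([ 8.000e-04, -1.000e-04,  3.917e-01]))
```

>>> apply_moves(
  targets=[
    {"tx": -0.01,"ty": -0.01,"tz": -0.04,"rx": 0,"ry": 0,"rz": 0.06,"fingers": 0.45},
    {"tx": -0.03,"ty": -0.02,"tz": -0.1,"rx": 0,"ry": 0,"rz": 0.12,"fingers": 0.45},
    {"tx": -0.05,"ty": -0.04,"tz": -0.17,"rx": 0,"ry": 0,"rz": 0.18,"fingers": 0.45},
    {"tx": -0.07,"ty": -0.06,"tz": -0.24,"rx": 0,"ry": 0,"rz": 0.24,"fingers": 0.45},
    {"tx": -0.09,"ty": -0.075,"tz": -0.3,"rx": 0,"ry": 0,"rz": 0.3,"fingers": 0.45},
    {"tx": -0.1,"ty": -0.084,"tz": -0.33,"rx": 0,"ry": 0,"rz": 0.35,"fingers": 0.45},
    {"tx": -0.1,"ty": -0.084,"tz": -0.3425,"rx": 0,"ry": 0,"rz": 0.38,"fingers": 0.45},
    {"tx": -0.1,"ty": -0.084,"tz": -0.3425,"rx": 0,"ry": 0,"rz": 0.392,"fingers": 0.45},
    {"tx": -0.1,"ty": -0.084,"tz": -0.3425,"rx": 0,"ry": 0,"rz": 0.392,"fingers": 0.45},
    {"tx": -0.1,"ty": -0.084,"tz": -0.3425,"rx": 0,"ry": 0,"rz": 0.392,"fingers": 0.45},
  ],
)

```text
time_s: 17.82
ee_pos: [454.8, -289.7, 219.5]
eef_rot: [3.135, 0.184, 0.001]
contact_force: [-0.2, 0.3, 0.0]
opening: 0.452
finger_force: 0.0
```

```bash
python3 look.py w9|head -1
python3 - <<'E'
from h import *
im=np.load('pics/w9.npy');sv=np.load('pics/w9_s.npy');C=cam('wrist',{'ee_pos':sv[:3],'eef_rot':sv[3:]})
h=hsv(im)
B=max(blobs(blue(h)&(np.add.outer(np.arange(384),0*np.arange(512))<330),300),key=lambda b:b[0])
for b in [B]:
    m=cv2.morphologyEx(b[3].astype(np.uint8),cv2.MORPH_CLOSE,np.ones((25,25)))
    c=max(cv2.findContours(m,0,2)[0],key=cv2.contourArea);q0=cv2.approxPolyDP(c,12,True)[:,0]
    q=plane(C,q0,5);print('blue',b[0],b[1],b[2],q0.tolist(),q.round(1).tolist(),q.mean(0).round(1))
print(robot.read_state()['joint_pos'].round(3))
E
```

```text
17.8167 [ 454.81369918 -289.73140266  219.47022552] [3.13529706e+00 1.83729260e-01 7.47756156e-04] 0.45181613728276454
blue 2981 [240.4 122.8] [201  90  89  74] [[201, 91], [205, 162], [274, 157], [289, 93]] [[541.6, -220.6, 5.0], [455.3, -231.7, 5.0], [472.2, -319.3, 5.0], [551.7, -326.2, 5.0]] [ 505.2 -274.4    5. ]
[-0.774  0.447  1.677 -0.     1.018  0.68 ]
```

Run:
```python
from h import *
print(robot.read_state()['ee_pos'],delta([491.5,-280.1,72],Rdown(-83.5)))
```

```text
[ 454.82760679 -289.65732997  219.17567912] (array([ 0.125 , -0.0177,  0.4906]), array([ 0.0003, -0.0001,  0.0015]))
```

>>> apply_moves(
  targets=[
    {"tx": 0.04,"ty": -0.006,"tz": 0.05,"rx": 0,"ry": 0,"rz": 0.0015,"fingers": 0.45},
    {"tx": 0.08,"ty": -0.012,"tz": 0.13,"rx": 0,"ry": 0,"rz": 0.0015,"fingers": 0.45},
    {"tx": 0.11,"ty": -0.018,"tz": 0.23,"rx": 0,"ry": 0,"rz": 0.0015,"fingers": 0.45},
    {"tx": 0.125,"ty": -0.018,"tz": 0.34,"rx": 0,"ry": 0,"rz": 0.0015,"fingers": 0.45},
    {"tx": 0.125,"ty": -0.018,"tz": 0.43,"rx": 0,"ry": 0,"rz": 0.0015,"fingers": 0.45},
    {"tx": 0.125,"ty": -0.018,"tz": 0.48,"rx": 0,"ry": 0,"rz": 0.0015,"fingers": 0.45},
    {"tx": 0.125,"ty": -0.018,"tz": 0.49,"rx": 0,"ry": 0,"rz": 0.0015,"fingers": 0.45},
    {"tx": 0.125,"ty": -0.018,"tz": 0.49,"rx": 0,"ry": 0,"rz": 0.0015,"fingers": 0.45},
    {"tx": 0.125,"ty": -0.018,"tz": 0.49,"rx": 0,"ry": 0,"rz": 0.0015,"fingers": 0.45},
    {"tx": 0.125,"ty": -0.018,"tz": 0.49,"rx": 0,"ry": 0,"rz": 0.0015,"fingers": 0.45},
  ],
)

```text
time_s: 18.7
ee_pos: [492.4, -280.9, 73.2]
eef_rot: [3.134, 0.175, 0.003]
contact_force: [0.3, -0.4, 0.1]
opening: 0.452
finger_force: 0.0
```

```bash
python3 look.py w10|head -1
python3 - <<'E'
from h import *
im=np.load('pics/w10.npy');sv=np.load('pics/w10_s.npy');C=cam('wrist',{'ee_pos':sv[:3],'eef_rot':sv[3:]})
h=hsv(im)
B=max(blobs(blue(h),300),key=lambda b:b[0])
print(B[0],B[1],B[2])
m=B[3]
top=[(x,np.argwhere(m[:,x])[0,0]-.5) for x in range(185,320,15)];q=plane(C,top,5)
print(top);f=np.polyfit(q[:,1],q[:,0],1);print('edge yaw(y)',np.degrees(np.arctan2(1,f[0])))
left=[];right=[]
for y in range(B[2][1]+10,B[2][1]+60,10):
    xs=np.argwhere(m[y])[:,0];left.append((xs[0]-.5,y));right.append((xs[-1]+.5,y))
ql=plane(C,left,5);qr=plane(C,right,5);print(left,right)
fl=np.polyfit(ql[:,0],ql[:,1],1);fr=np.polyfit(qr[:,0],qr[:,1],1);print(np.degrees(np.arctan([fl[0],fr[0]])))
u=np.array([np.cos(np.radians(6.5)),np.sin(np.radians(6.5))]);v=np.array([-u[1],u[0]]);p=sv[:2]
print('top edge rel TCP along u',((q[:,:2]-p)@u).round(1),'sides along v',((ql[:,:2]-p)@v).round(1),((qr[:,:2]-p)@v).round(1))
print(delta([*p,21],Rdown(-83.5)))
E
```

```text
18.7 [ 492.38209039 -280.9343999    73.22172296] [3.1343389  0.17523971 0.00315277] 0.45189259308832075
7634 [238.  183.8] [175 133 148 115]
[(185, np.float64(133.5)), (200, np.float64(133.5)), (215, np.float64(133.5)), (230, np.float64(132.5)), (245, np.float64(132.5)), (260, np.float64(132.5)), (275, np.float64(132.5)), (290, np.float64(132.5)), (305, np.float64(132.5))]
edge yaw(y) 96.97371108606218
[(np.float64(174.5), 143), (np.float64(175.5), 153), (np.float64(176.5), 163), (np.float64(177.5), 173), (np.float64(178.5), 183)] [(np.float64(322.5), 143), (np.float64(312.5), 153), (np.float64(307.5), 163), (np.float64(296.5), 173), (np.float64(297.5), 183)]
[  7.63855493 -24.08774935]
top edge rel TCP along u [57.9 57.9 57.8 58.5 58.5 58.4 58.4 58.5 58.5] sides along v [54.7 54.5 54.4 54.2 54.1] [-53.  -46.2 -42.9 -35.1 -36.3]
(array([-0.0004, -0.0005,  0.1745]), array([ 0.0013, -0.001 , -0.0009]))
```

>>> apply_moves(
  targets=[
    {"tx": 0,"ty": 0,"tz": 0.03,"rx": 0,"ry": 0,"rz": 0,"fingers": 0.4},
    {"tx": 0,"ty": 0,"tz": 0.08,"rx": 0.001,"ry": -0.001,"rz": 0,"fingers": 0.4},
    {"tx": 0,"ty": 0,"tz": 0.13,"rx": 0.001,"ry": -0.001,"rz": 0,"fingers": 0.35},
    {"tx": 0,"ty": 0,"tz": 0.16,"rx": 0.001,"ry": -0.001,"rz": 0,"fingers": 0.35},
    {"tx": 0,"ty": 0,"tz": 0.172,"rx": 0.001,"ry": -0.001,"rz": 0,"fingers": 0.3},
    {"tx": 0,"ty": 0,"tz": 0.172,"rx": 0.001,"ry": -0.001,"rz": 0,"fingers": 0.25},
    {"tx": 0,"ty": 0,"tz": 0.172,"rx": 0.001,"ry": -0.001,"rz": 0,"fingers": 0},
    {"tx": 0,"ty": 0,"tz": 0.172,"rx": 0.001,"ry": -0.001,"rz": 0,"fingers": 0},
    {"tx": 0,"ty": 0,"tz": 0.172,"rx": 0.001,"ry": -0.001,"rz": 0,"fingers": 0},
    {"tx": 0,"ty": 0,"tz": 0.172,"rx": 0.001,"ry": -0.001,"rz": 0,"fingers": 0},
  ],
  squeeze=80,
)

```text
time_s: 19.58
ee_pos: [491.7, -280.3, 20.7]
eef_rot: [-3.136, -0.175, 0.003]
contact_force: [-0.6, 0.3, 0.6]
opening: 0.153
finger_force: 77.9
```

```bash
sed -i 's/np.diag(\[-1.,1,-1\])/np.diag([1.,-1,-1])/' where.py
python3 - <<'E'
from cov import *
import cov
s=robot.read_state();b=np.radians(6.5);u=np.array([np.cos(b),np.sin(b)])
oc=np.array([494.05,-280.75]);g=np.array([(s['ee_pos'][:2]-oc)@u,0,s['ee_pos'][2]]);print(s['ee_pos'],g)
cov.G=np.c_[np.diag([1.,-1,-1]),g];np.save('grip.npy',cov.G)
for arg in [(20,60,5),(20,60,10)]:
    o,R=cover(*arg);p,Rg=cov.tcp(o,R);print(arg,p.round(1),delta(p,Rg))
E
```

```text
[ 491.70198671 -280.25836358   20.65247555] [-2.2772651   0.         20.65247555]
(20, 60, 5) [527.9   3.5 172.6] (array([ 0.2241, -0.9273, -0.5058]), array([-0.0315,  0.2077,  0.14  ]))
(20, 60, 10) [524.2   4.2 176. ] (array([ 0.2121, -0.931 , -0.5169]), array([-0.0377,  0.249 ,  0.139 ]))
```

>>> apply_moves(
  targets=[
    {"tx": 0,"ty": 0,"tz": -0.05,"rx": 0,"ry": 0,"rz": 0,"fingers": 0},
    {"tx": 0,"ty": 0,"tz": -0.13,"rx": 0,"ry": 0,"rz": 0,"fingers": 0},
    {"tx": 0.01,"ty": 0,"tz": -0.23,"rx": -0.003,"ry": 0.02,"rz": 0.01,"fingers": 0},
    {"tx": 0.04,"ty": -0.02,"tz": -0.34,"rx": -0.006,"ry": 0.05,"rz": 0.03,"fingers": 0},
    {"tx": 0.07,"ty": -0.09,"tz": -0.44,"rx": -0.012,"ry": 0.09,"rz": 0.05,"fingers": 0},
    {"tx": 0.11,"ty": -0.18,"tz": -0.52,"rx": -0.018,"ry": 0.13,"rz": 0.08,"fingers": 0},
    {"tx": 0.15,"ty": -0.28,"tz": -0.57,"rx": -0.024,"ry": 0.17,"rz": 0.1,"fingers": 0},
    {"tx": 0.19,"ty": -0.38,"tz": -0.6,"rx": -0.03,"ry": 0.2,"rz": 0.12,"fingers": 0},
    {"tx": 0.21,"ty": -0.48,"tz": -0.6,"rx": -0.032,"ry": 0.22,"rz": 0.13,"fingers": 0},
    {"tx": 0.212,"ty": -0.56,"tz": -0.6,"rx": -0.034,"ry": 0.23,"rz": 0.139,"fingers": 0},
  ],
)

```text
time_s: 20.42
ee_pos: [535.5, -104.1, 201.2]
eef_rot: [2.997, -0.28, 0.741]
contact_force: [-0.5, 0.8, -1.6]
opening: 0.156
finger_force: 78.1
```

```bash
python3 where.py
python3 - <<'E'
from rig import robot
robot.camera('top');print(robot.read_state()['joint_pos'].round(3))
E
python3 where.py 20,60,10
```

```text
t 20.42 lip(mid) deck [  56.5 -104.3   77.4] lipbottom [  56.9 -104.2   75. ] euler zyx [-0.03 -7.75  0.17] F [-0.5  0.8 -1.6] grip 78.1 0.156
[-0.462  0.386  2.029  0.468  0.299  0.873]
t 20.47 lip(mid) deck [  51.6 -100.    77.6] lipbottom [  51.9 -100.    75.1] euler zyx [ 0.06 -7.29  0.47] F [-2.7  3.7 -3.1] grip 78.3 0.156
20,60,10 [524.2   4.2 176. ] [-0.1149 -0.3335  0.0308] [-0.004   0.0225  0.0004]
```

>>> apply_moves(
  targets=[
    {"tx": -0.02,"ty": -0.05,"tz": 0,"rx": 0,"ry": 0.005,"rz": 0,"fingers": 0},
    {"tx": -0.05,"ty": -0.13,"tz": 0,"rx": -0.002,"ry": 0.01,"rz": 0,"fingers": 0},
    {"tx": -0.08,"ty": -0.21,"tz": 0.01,"rx": -0.004,"ry": 0.015,"rz": 0,"fingers": 0},
    {"tx": -0.1,"ty": -0.28,"tz": 0.02,"rx": -0.004,"ry": 0.02,"rz": 0,"fingers": 0},
    {"tx": -0.115,"ty": -0.32,"tz": 0.03,"rx": -0.004,"ry": 0.0225,"rz": 0,"fingers": 0},
    {"tx": -0.115,"ty": -0.334,"tz": 0.03,"rx": -0.004,"ry": 0.0225,"rz": 0,"fingers": 0},
    {"tx": -0.115,"ty": -0.334,"tz": 0.03,"rx": -0.004,"ry": 0.0225,"rz": 0,"fingers": 0},
    {"tx": -0.115,"ty": -0.334,"tz": 0.03,"rx": -0.004,"ry": 0.0225,"rz": 0,"fingers": 0},
    {"tx": -0.115,"ty": -0.334,"tz": 0.03,"rx": -0.004,"ry": 0.0225,"rz": 0,"fingers": 0},
    {"tx": -0.115,"ty": -0.334,"tz": 0.03,"rx": -0.004,"ry": 0.0225,"rz": 0,"fingers": 0},
  ],
)

```text
time_s: 21.3
ee_pos: [529.4, -3.8, 176.9]
eef_rot: [2.966, -0.282, 0.805]
contact_force: [-0.2, -0.9, -1.5]
opening: 0.152
finger_force: 78.3
```

```bash
python3 - <<'E'
from rig import robot
robot.camera('top');print(robot.read_state()['joint_pos'].round(3))
E
python3 where.py 10,12,10 8,4,10
```

```text
[-0.225  0.432  2.108  0.177  0.073  1.362]
t 21.35 lip(mid) deck [26.2 -7.  60.8] lipbottom [26.7 -7.1 58.3] euler zyx [ -0.04 -10.39  -0.38] F [ 0.3  0.1 -1.1] grip 78.3 0.148
10,12,10 [531.1   2.9 127.4] [-0.082  -0.0241  0.1428] [ 0.0032 -0.0032 -0.0004]
8,4,10 [531.9   2.8 119.2] [-0.0934 -0.0242  0.1678] [ 0.0032 -0.0032 -0.0004]
```

>>> apply_moves(
  targets=[
    {"tx": -0.008,"ty": -0.008,"tz": 0.014,"rx": 0.001,"ry": 0,"rz": 0,"fingers": 0},
    {"tx": -0.018,"ty": -0.016,"tz": 0.032,"rx": 0.002,"ry": -0.001,"rz": 0,"fingers": 0},
    {"tx": -0.03,"ty": -0.024,"tz": 0.052,"rx": 0.003,"ry": -0.002,"rz": 0,"fingers": 0},
    {"tx": -0.042,"ty": -0.024,"tz": 0.074,"rx": 0.003,"ry": -0.003,"rz": 0,"fingers": 0},
    {"tx": -0.054,"ty": -0.024,"tz": 0.096,"rx": 0.003,"ry": -0.003,"rz": 0,"fingers": 0},
    {"tx": -0.066,"ty": -0.024,"tz": 0.116,"rx": 0.003,"ry": -0.003,"rz": 0,"fingers": 0},
    {"tx": -0.076,"ty": -0.024,"tz": 0.132,"rx": 0.003,"ry": -0.003,"rz": 0,"fingers": 0},
    {"tx": -0.082,"ty": -0.024,"tz": 0.143,"rx": 0.003,"ry": -0.003,"rz": 0,"fingers": 0},
    {"tx": -0.082,"ty": -0.024,"tz": 0.143,"rx": 0.003,"ry": -0.003,"rz": 0,"fingers": 0},
    {"tx": -0.082,"ty": -0.024,"tz": 0.143,"rx": 0.003,"ry": -0.003,"rz": 0,"fingers": 0},
  ],
)

```text
time_s: 22.18
ee_pos: [537.3, 4.6, 136.8]
eef_rot: [2.978, -0.282, 0.772]
contact_force: [-0.3, 0.3, -0.9]
opening: 0.151
finger_force: 78.4
```

```bash
python3 - <<'E'
from rig import robot
im=robot.camera('top');print(robot.read_state()['joint_pos'].round(3))
E
python3 where.py 10,12,10 8,4,10
```

```text
[-2.000e-01  5.300e-01  2.103e+00  8.660e-01  1.000e-03  6.940e-01]
t 22.23 lip(mid) deck [17.8  2.8 22.1] lipbottom [18.2  2.8 19.6] euler zyx [-0.04 -9.09 -0.32] F [ 0.4  0.2 -0.3] grip 78.4 0.149
10,12,10 [531.1   2.9 127.4] [-0.032   0.0094  0.0181] [ 0.0027  0.0075 -0.0003]
8,4,10 [531.9   2.8 119.2] [-0.0428  0.0092  0.0434] [ 0.0027  0.0075 -0.0003]
```

Joint 5 is at its limit again, so leaning this far is impractical. Better: re-grasp with the tool tilted 14° relative to the cover, which keeps the wrist well away from the singularity for both hooking and closing. Going back to the free spot.

Run:
```python
from cov import *
print(delta([540,-120,240],Rdown(-86)))
```

```text
(array([ 0.2427,  0.4078, -0.2563]), array([ 0.0337, -0.2408, -0.1209]))
```

>>> apply_moves(
  targets=[
    {"tx": 0.04,"ty": 0,"tz": -0.04,"rx": 0,"ry": 0,"rz": 0,"fingers": 0},
    {"tx": 0.09,"ty": 0.01,"tz": -0.1,"rx": 0.004,"ry": -0.03,"rz": -0.015,"fingers": 0},
    {"tx": 0.15,"ty": 0.04,"tz": -0.17,"rx": 0.009,"ry": -0.07,"rz": -0.035,"fingers": 0},
    {"tx": 0.2,"ty": 0.09,"tz": -0.23,"rx": 0.015,"ry": -0.11,"rz": -0.055,"fingers": 0},
    {"tx": 0.23,"ty": 0.16,"tz": -0.256,"rx": 0.021,"ry": -0.15,"rz": -0.075,"fingers": 0},
    {"tx": 0.243,"ty": 0.24,"tz": -0.256,"rx": 0.027,"ry": -0.19,"rz": -0.095,"fingers": 0},
    {"tx": 0.243,"ty": 0.32,"tz": -0.256,"rx": 0.032,"ry": -0.23,"rz": -0.115,"fingers": 0},
    {"tx": 0.243,"ty": 0.38,"tz": -0.256,"rx": 0.034,"ry": -0.241,"rz": -0.121,"fingers": 0},
    {"tx": 0.243,"ty": 0.408,"tz": -0.256,"rx": 0.034,"ry": -0.241,"rz": -0.121,"fingers": 0},
    {"tx": 0.243,"ty": 0.408,"tz": -0.256,"rx": 0.034,"ry": -0.241,"rz": -0.121,"fingers": 0},
  ],
)

```text
time_s: 23.07
ee_pos: [541.0, -122.5, 240.1]
eef_rot: [3.139, 0.105, 0.003]
contact_force: [-0.1, -0.1, -2.3]
opening: 0.149
finger_force: 78.4
```

Run:
```python
from cov import *
robot.camera('top');s=robot.read_state();print(s['ee_pos'],s['joint_pos'].round(3))
print(delta([495,-281,60],Rdown(-83.5)))
```

```text
[ 539.53559744 -120.23219409  239.3437102 ] [-4.220e-01  4.380e-01  1.621e+00  1.000e-03  1.084e+00  1.080e+00]
(array([-0.1841,  0.5256,  0.597 ]), array([-0.0008,  0.0003, -0.0217]))
```

>>> apply_moves(
  targets=[
    {"tx": -0.03,"ty": 0.1,"tz": 0.02,"rx": -0.001,"ry": 0,"rz": -0.005,"fingers": 0},
    {"tx": -0.075,"ty": 0.22,"tz": 0.06,"rx": -0.001,"ry": 0,"rz": -0.01,"fingers": 0},
    {"tx": -0.115,"ty": 0.33,"tz": 0.12,"rx": -0.001,"ry": 0,"rz": -0.02,"fingers": 0},
    {"tx": -0.15,"ty": 0.43,"tz": 0.21,"rx": -0.001,"ry": 0,"rz": -0.022,"fingers": 0},
    {"tx": -0.175,"ty": 0.5,"tz": 0.31,"rx": -0.001,"ry": 0,"rz": -0.022,"fingers": 0},
    {"tx": -0.184,"ty": 0.526,"tz": 0.42,"rx": -0.001,"ry": 0,"rz": -0.022,"fingers": 0},
    {"tx": -0.184,"ty": 0.526,"tz": 0.52,"rx": -0.001,"ry": 0,"rz": -0.022,"fingers": 0},
    {"tx": -0.184,"ty": 0.526,"tz": 0.58,"rx": -0.001,"ry": 0,"rz": -0.022,"fingers": 0},
    {"tx": -0.184,"ty": 0.526,"tz": 0.597,"rx": -0.001,"ry": 0,"rz": -0.022,"fingers": 0},
    {"tx": -0.184,"ty": 0.526,"tz": 0.597,"rx": -0.001,"ry": 0,"rz": -0.022,"fingers": 0},
  ],
)

```text
time_s: 23.95
ee_pos: [494.5, -278.0, 58.9]
eef_rot: [-3.133, -0.185, 0.007]
contact_force: [-0.0, 0.1, -1.7]
opening: 0.149
finger_force: 78.5
```

Run:
```python
from cov import *
for i in range(2): robot.camera('top')
s=robot.read_state();print(s['ee_pos'],s['joint_pos'].round(3))
print(delta([s['ee_pos'][0],s['ee_pos'][1],21.2],Rdown(-83.5)))
```

```text
[ 496.43831452 -279.70430486   61.41210395] [-0.709  0.723  1.706 -0.002  0.711  0.745]
(array([ 0.    , -0.0002,  0.134 ]), array([0.0008, 0.    , 0.0024]))
```

>>> apply_moves(
  targets=[
    {"tx": 0,"ty": 0,"tz": 0.04,"rx": 0.001,"ry": 0,"rz": 0.002,"fingers": 0},
    {"tx": 0,"ty": 0,"tz": 0.09,"rx": 0.001,"ry": 0,"rz": 0.002,"fingers": 0},
    {"tx": 0,"ty": 0,"tz": 0.125,"rx": 0.001,"ry": 0,"rz": 0.002,"fingers": 0},
    {"tx": 0,"ty": 0,"tz": 0.134,"rx": 0.001,"ry": 0,"rz": 0.002,"fingers": 0},
    {"tx": 0,"ty": 0,"tz": 0.134,"rx": 0.001,"ry": 0,"rz": 0.002,"fingers": 0},
    {"tx": 0,"ty": 0,"tz": 0.134,"rx": 0.001,"ry": 0,"rz": 0.002,"fingers": 0},
    {"tx": 0,"ty": 0,"tz": 0.134,"rx": 0.001,"ry": 0,"rz": 0.002,"fingers": 0.2},
    {"tx": 0,"ty": 0,"tz": 0.134,"rx": 0.001,"ry": 0,"rz": 0.002,"fingers": 0.4},
    {"tx": 0,"ty": 0,"tz": 0.134,"rx": 0.001,"ry": 0,"rz": 0.002,"fingers": 0.4},
    {"tx": 0,"ty": 0,"tz": 0.134,"rx": 0.001,"ry": 0,"rz": 0.002,"fingers": 0.4},
  ],
)

```text
time_s: 24.88
ee_pos: [496.2, -280.7, 20.7]
eef_rot: [-3.136, -0.178, 0.001]
contact_force: [0.4, 0.2, -0.1]
opening: 0.4
finger_force: 0.0
```

Run:
```python
from cov import *
s=robot.read_state();R=Rn.from_rotvec(s['eef_rot']).as_matrix();Rc=R@np.diag([1.,-1,-1])
yaw=np.degrees(np.arctan2(Rc[1,0],Rc[0,0]));b=np.radians(yaw);Rc=np.array([[np.cos(b),-np.sin(b),0],[np.sin(b),np.cos(b),0],[0,0,1]])
o=s['ee_pos']-Rc@np.array([-2.0,0,0]);o[2]=0
np.save('covpose.npy',np.r_[o,yaw]);print(s['ee_pos'],s['contact_force'],o,yaw,s['opening'])
tgt=o+np.array([0,0,24.5]);Rt=Rc@Rn.from_euler('y',14,degrees=True).as_matrix()@np.diag([1.,-1,-1])
print(delta(tgt,Rt))
```

```text
[ 496.19031891 -280.72641446   20.73498332] [ 0.35858463  0.21964593 -0.05031298] [ 498.17748694 -280.50022164    0.        ] 6.4938412482193915 0.39974246859688367
(array([ 0.0067, -0.    , -0.0126]), array([-0.0002, -0.1165,  0.    ]))
```

>>> apply_moves(
  targets=[
    {"tx": 0.001,"ty": 0,"tz": -0.014,"rx": 0,"ry": -0.02,"rz": 0,"fingers": 0.4},
    {"tx": 0.003,"ty": 0,"tz": -0.018,"rx": 0,"ry": -0.06,"rz": 0,"fingers": 0.4},
    {"tx": 0.006,"ty": 0,"tz": -0.018,"rx": 0,"ry": -0.1,"rz": 0,"fingers": 0.4},
    {"tx": 0.0067,"ty": 0,"tz": -0.016,"rx": 0,"ry": -0.1165,"rz": 0,"fingers": 0.35},
    {"tx": 0.0067,"ty": 0,"tz": -0.0126,"rx": 0,"ry": -0.1165,"rz": 0,"fingers": 0.3},
    {"tx": 0.0067,"ty": 0,"tz": -0.0126,"rx": 0,"ry": -0.1165,"rz": 0,"fingers": 0.25},
    {"tx": 0.0067,"ty": 0,"tz": -0.0126,"rx": 0,"ry": -0.1165,"rz": 0,"fingers": 0},
    {"tx": 0.0067,"ty": 0,"tz": -0.0126,"rx": 0,"ry": -0.1165,"rz": 0,"fingers": 0},
    {"tx": 0.0067,"ty": 0,"tz": -0.0126,"rx": 0,"ry": -0.1165,"rz": 0,"fingers": 0},
    {"tx": 0.0067,"ty": 0,"tz": -0.0126,"rx": 0,"ry": -0.1165,"rz": 0,"fingers": 0},
  ],
  squeeze=80,
)

```text
time_s: 25.72
ee_pos: [497.2, -280.3, 24.2]
eef_rot: [3.101, 0.175, -0.382]
contact_force: [0.1, -0.5, -1.0]
opening: 0.15
finger_force: 78.0
```

```bash
sed -i 's/Rc=Rt@np.diag(\[1.,-1,-1\])/Rc=Rt@G[:,:3].T/' where.py
python3 - <<'E'
from cov import *
import cov
s=robot.read_state();c=np.load('covpose.npy');b=np.radians(c[3]);Rc=np.array([[np.cos(b),-np.sin(b),0],[np.sin(b),np.cos(b),0],[0,0,1]])
R=Rn.from_rotvec(s['eef_rot']).as_matrix();g=Rc.T@(s['ee_pos']-c[:3]);M=Rc.T@R
print(s['ee_pos'],g,Rn.from_matrix(M@np.diag([1.,-1,-1])).as_euler('ZYX',degrees=True))
p=Rn.from_matrix(M@np.diag([1.,-1,-1])).as_euler('ZYX')[1]
g[1]=0;cov.G=np.c_[Rn.from_euler('y',p).as_matrix()@np.diag([1.,-1,-1]),g];np.save('grip.npy',cov.G)
o,R=cover(20,60,12);p,Rg=cov.tcp(o,R);print(p.round(1),delta(p,Rg))
E
```

```text
[ 497.24494556 -280.29576409   24.22686158] [-0.9034348   0.30861283 24.22686158] [-0.02174485 14.05112075  0.09330709]
[521.9   4.7 181. ] (array([ 0.0563, -0.9354, -0.5511]), array([-0.0057,  0.2648,  0.1447]))
```

>>> apply_moves(
  targets=[
    {"tx": -0.01,"ty": 0,"tz": -0.05,"rx": 0,"ry": 0,"rz": 0,"fingers": 0},
    {"tx": -0.03,"ty": 0,"tz": -0.13,"rx": 0,"ry": 0,"rz": 0,"fingers": 0},
    {"tx": -0.055,"ty": 0,"tz": -0.23,"rx": 0,"ry": 0.02,"rz": 0.01,"fingers": 0},
    {"tx": -0.08,"ty": -0.02,"tz": -0.34,"rx": -0.001,"ry": 0.05,"rz": 0.03,"fingers": 0},
    {"tx": -0.08,"ty": -0.09,"tz": -0.44,"rx": -0.002,"ry": 0.09,"rz": 0.05,"fingers": 0},
    {"tx": -0.06,"ty": -0.18,"tz": -0.52,"rx": -0.003,"ry": 0.13,"rz": 0.075,"fingers": 0},
    {"tx": -0.03,"ty": -0.28,"tz": -0.57,"rx": -0.004,"ry": 0.17,"rz": 0.1,"fingers": 0},
    {"tx": 0.0,"ty": -0.38,"tz": -0.6,"rx": -0.005,"ry": 0.21,"rz": 0.12,"fingers": 0},
    {"tx": 0.03,"ty": -0.48,"tz": -0.6,"rx": -0.006,"ry": 0.24,"rz": 0.135,"fingers": 0},
    {"tx": 0.056,"ty": -0.57,"tz": -0.6,"rx": -0.006,"ry": 0.265,"rz": 0.145,"fingers": 0},
  ],
)

```text
time_s: 26.55
ee_pos: [537.1, -102.2, 195.9]
eef_rot: [3.059, -0.289, 0.49]
contact_force: [-1.1, 0.9, -2.7]
opening: 0.15
finger_force: 78.1
```

```bash
python3 - <<'E'
from rig import robot
robot.camera('top');print(robot.read_state()['joint_pos'].round(3))
E
python3 where.py 20,60,12
```

```text
[-0.427  0.409  1.913  0.153  0.524  1.209]
t 26.6 lip(mid) deck [ 52.1 -97.3  64.3] lipbottom [ 52.6 -97.3  61.9] euler zyx [ -0.08 -11.82   0.24] F [-2.2  4.  -2.5] grip 78.3 0.153
20,60,12 [521.9   4.7 181. ] [-0.1088 -0.3249  0.0113] [-0.002   0.0015 -0.0002]
```

>>> apply_moves(
  targets=[
    {"tx": -0.02,"ty": -0.05,"tz": 0,"rx": 0,"ry": 0,"rz": 0,"fingers": 0},
    {"tx": -0.05,"ty": -0.13,"tz": 0,"rx": -0.001,"ry": 0.001,"rz": 0,"fingers": 0},
    {"tx": -0.08,"ty": -0.21,"tz": 0.005,"rx": -0.002,"ry": 0.0015,"rz": 0,"fingers": 0},
    {"tx": -0.1,"ty": -0.28,"tz": 0.01,"rx": -0.002,"ry": 0.0015,"rz": 0,"fingers": 0},
    {"tx": -0.109,"ty": -0.32,"tz": 0.011,"rx": -0.002,"ry": 0.0015,"rz": 0,"fingers": 0},
    {"tx": -0.109,"ty": -0.325,"tz": 0.011,"rx": -0.002,"ry": 0.0015,"rz": 0,"fingers": 0},
    {"tx": -0.109,"ty": -0.325,"tz": 0.011,"rx": -0.002,"ry": 0.0015,"rz": 0,"fingers": 0},
    {"tx": -0.109,"ty": -0.325,"tz": 0.011,"rx": -0.002,"ry": 0.0015,"rz": 0,"fingers": 0},
    {"tx": -0.109,"ty": -0.325,"tz": 0.011,"rx": -0.002,"ry": 0.0015,"rz": 0,"fingers": 0},
    {"tx": -0.109,"ty": -0.325,"tz": 0.011,"rx": -0.002,"ry": 0.0015,"rz": 0,"fingers": 0},
  ],
)

```text
time_s: 27.43
ee_pos: [527.0, -3.5, 181.8]
eef_rot: [3.054, -0.289, 0.489]
contact_force: [0.2, -0.2, -1.4]
opening: 0.153
finger_force: 78.4
```

```bash
python3 where.py 10,10,12
```

```text
t 27.43 lip(mid) deck [26.1 -7.2 60.7] lipbottom [26.6 -7.2 58.3] euler zyx [  0.03 -12.27  -0.34] F [ 0.2 -0.2 -1.4] grip 78.4 0.153
10,10,12 [529.5   3.2 130.6] [-0.0497 -0.0244  0.1632] [ 0.0027 -0.0023 -0.0005]
```

>>> apply_moves(
  targets=[
    {"tx": -0.006,"ty": -0.008,"tz": 0.015,"rx": 0.001,"ry": -0.001,"rz": 0,"fingers": 0},
    {"tx": -0.014,"ty": -0.016,"tz": 0.04,"rx": 0.002,"ry": -0.002,"rz": 0,"fingers": 0},
    {"tx": -0.022,"ty": -0.024,"tz": 0.07,"rx": 0.003,"ry": -0.002,"rz": 0,"fingers": 0},
    {"tx": -0.031,"ty": -0.024,"tz": 0.1,"rx": 0.003,"ry": -0.002,"rz": 0,"fingers": 0},
    {"tx": -0.04,"ty": -0.024,"tz": 0.13,"rx": 0.003,"ry": -0.002,"rz": 0,"fingers": 0},
    {"tx": -0.047,"ty": -0.024,"tz": 0.153,"rx": 0.003,"ry": -0.002,"rz": 0,"fingers": 0},
    {"tx": -0.05,"ty": -0.024,"tz": 0.163,"rx": 0.003,"ry": -0.002,"rz": 0,"fingers": 0},
    {"tx": -0.05,"ty": -0.024,"tz": 0.163,"rx": 0.003,"ry": -0.002,"rz": 0,"fingers": 0},
    {"tx": -0.05,"ty": -0.024,"tz": 0.163,"rx": 0.003,"ry": -0.002,"rz": 0,"fingers": 0},
    {"tx": -0.05,"ty": -0.024,"tz": 0.163,"rx": 0.003,"ry": -0.002,"rz": 0,"fingers": 0},
  ],
)

```text
time_s: 28.27
ee_pos: [529.4, 4.1, 130.7]
eef_rot: [3.062, -0.286, 0.485]
contact_force: [-0.3, -0.7, -1.8]
opening: 0.153
finger_force: 78.4
```

```bash
python3 - <<'E'
from rig import robot
import cv2,numpy as np
im=robot.camera('scene');robot.camera('top')
cv2.imwrite('pics/s2.png',cv2.resize(im[130:290,190:390],(750,600),interpolation=2)[:,:,::-1]);print(robot.read_state()['joint_pos'].round(3))
E
python3 where.py 10,3,12 -12,3,12
```

```text
[-0.208  0.521  1.995  0.025  0.311  1.527]
t 28.37 lip(mid) deck [ 9.4  0.9 12.8] lipbottom [10.   0.9 10.4] euler zyx [ 1.000e-02 -1.208e+01  7.000e-02] F [-0.8  0.1 -1.7] grip 78.4 0.15
10,3,12 [531.8   2.8 124. ] [0.0011 0.0029 0.0249] [-0.0005 -0.0006  0.0002]
-12,3,12 [511.5   6.6 116.5] [-0.0721  0.0029  0.0274] [-0.0005 -0.0006  0.0002]
```

View pics/s2.png

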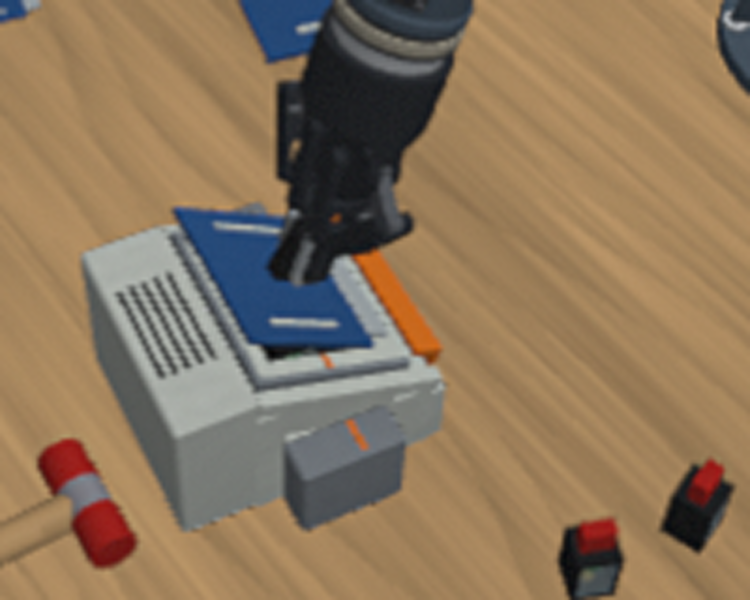

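The scene crop shows the cover open above the deck, with its tongue (385,320) just short of the orange ledge (415,310) and parallel to it.

```bash
python3 where.py 9,2,10 -12,2,10
```

```text
t 28.37 lip(mid) deck [ 9.4  0.9 12.8] lipbottom [10.   0.9 10.4] euler zyx [ 1.000e-02 -1.208e+01  7.000e-02] F [-0.8  0.1 -1.7] grip 78.4 0.15
9,2,10 [532.9   2.6 121.5] [0.0021 0.0029 0.0339] [-0.0005 -0.0173  0.0002]
-12,2,10 [513.5   6.2 114.3] [-0.0678  0.0029  0.0363] [-0.0005 -0.0173  0.0002]
```

>>> apply_moves(
  targets=[
    {"tx": 0.001,"ty": 0.001,"tz": 0.008,"rx": 0,"ry": -0.005,"rz": 0,"fingers": 0},
    {"tx": 0.002,"ty": 0.003,"tz": 0.016,"rx": 0,"ry": -0.01,"rz": 0,"fingers": 0},
    {"tx": 0.002,"ty": 0.003,"tz": 0.025,"rx": 0,"ry": -0.017,"rz": 0,"fingers": 0},
    {"tx": 0.002,"ty": 0.003,"tz": 0.031,"rx": 0,"ry": -0.017,"rz": 0,"fingers": 0},
    {"tx": 0.002,"ty": 0.003,"tz": 0.034,"rx": 0,"ry": -0.017,"rz": 0,"fingers": 0},
    {"tx": 0.002,"ty": 0.003,"tz": 0.034,"rx": 0,"ry": -0.017,"rz": 0,"fingers": 0},
    {"tx": -0.005,"ty": 0.003,"tz": 0.034,"rx": 0,"ry": -0.017,"rz": 0,"fingers": 0},
    {"tx": -0.013,"ty": 0.003,"tz": 0.034,"rx": 0,"ry": -0.017,"rz": 0,"fingers": 0},
    {"tx": -0.02,"ty": 0.003,"tz": 0.034,"rx": 0,"ry": -0.017,"rz": 0,"fingers": 0},
    {"tx": -0.02,"ty": 0.003,"tz": 0.034,"rx": 0,"ry": -0.017,"rz": 0,"fingers": 0},
  ],
)

```text
time_s: 29.2
ee_pos: [525.3, 4.1, 118.6]
eef_rot: [3.074, -0.287, 0.427]
contact_force: [-0.7, 0.6, -1.3]
opening: 0.147
finger_force: 78.4
```

```bash
python3 where.py -12,2,10; python3 where.py -12.5,2,10 | tail -1
```

```text
t 29.2 lip(mid) deck [0.2 0.1 4.5] lipbottom [0.6 0.1 2.1] euler zyx [ 0.01 -9.88  0.07] F [-0.7  0.6 -1.3] grip 78.4 0.147
-12,2,10 [513.5   6.2 114.3] [-0.0421  0.0001  0.003 ] [-0.0006  0.001   0.0003]
-12.5,2,10 [513.1   6.3 114.1] [-0.0438  0.0001  0.0031] [-0.0006  0.001   0.0003]
```

No contact so far, so I'll slide the tongue under the ledge.

>>> apply_moves(
  targets=[
    {"tx": -0.006,"ty": 0,"tz": 0.0005,"rx": 0,"ry": 0.001,"rz": 0,"fingers": 0},
    {"tx": -0.013,"ty": 0,"tz": 0.001,"rx": 0,"ry": 0.001,"rz": 0,"fingers": 0},
    {"tx": -0.02,"ty": 0,"tz": 0.0015,"rx": 0,"ry": 0.001,"rz": 0,"fingers": 0},
    {"tx": -0.027,"ty": 0,"tz": 0.002,"rx": 0,"ry": 0.001,"rz": 0,"fingers": 0},
    {"tx": -0.034,"ty": 0,"tz": 0.0025,"rx": 0,"ry": 0.001,"rz": 0,"fingers": 0},
    {"tx": -0.04,"ty": 0,"tz": 0.003,"rx": 0,"ry": 0.001,"rz": 0,"fingers": 0},
    {"tx": -0.043,"ty": 0,"tz": 0.003,"rx": 0,"ry": 0.001,"rz": 0,"fingers": 0},
    {"tx": -0.043,"ty": 0,"tz": 0.003,"rx": 0,"ry": 0.001,"rz": 0,"fingers": 0},
    {"tx": -0.043,"ty": 0,"tz": 0.003,"rx": 0,"ry": 0.001,"rz": 0,"fingers": 0},
    {"tx": -0.043,"ty": 0,"tz": 0.003,"rx": 0,"ry": 0.001,"rz": 0,"fingers": 0},
  ],
)

```text
time_s: 30.03
ee_pos: [514.7, 6.0, 114.6]
eef_rot: [3.073, -0.287, 0.434]
contact_force: [-0.1, 0.7, -1.3]
opening: 0.15
finger_force: 78.4
```

```bash
python3 where.py -12.5,0.5,6 -12.5,0.3,3 -12.5,0,0
python3 - <<'E'
from cov import *
s=robot.read_state();im=robot.camera('scene');np.save('pics/s3.npy',im)
C=cam('scene');Rt=Rn.from_rotvec(s['eef_rot']).as_matrix();Rc=Rt@G[:,:3].T;oc=s['ee_pos']-Rc@G[:,3]
m=blue(hsv(im))
B=min([b for b in blobs(m,80)],key=lambda b:np.linalg.norm(b[1]-proj(C,[oc])[0]))
print(B[0],B[1],B[2],'pred blue corners',proj(C,[oc+Rc@np.array([x,y,5]) for x,y in((56,55),(56,-55),(-38,55),(-38,-55))]).round(1).tolist())
c=max(cv2.findContours(B[3].astype(np.uint8),0,2)[0],key=cv2.contourArea);print(cv2.approxPolyDP(c,3,True)[:,0].tolist())
E
```

```text
t 30.03 lip(mid) deck [-11.2  -0.    4.2] lipbottom [-10.8  -0.    1.8] euler zyx [ 1.000e-02 -1.012e+01  7.000e-02] F [-0.1  0.7 -1.3] grip 78.4 0.15
-12.5,0.5,6 [516.8   5.6 110.1] [ 0.0029 -0.0001  0.0163] [-0.0005 -0.0343  0.0002]
-12.5,0.3,3 [519.2   5.2 107.8] [ 0.0086 -0.0001  0.0258] [-0.0005 -0.0593  0.0003]
-12.5,0,0 [521.5   4.7 105.3] [ 0.0138 -0.0001  0.036 ] [-0.0005 -0.0843  0.0003]
755 [266.2 207.7] [243 189  52  36] pred blue corners [[263.3, 222.3], [242.8, 187.1], [296.3, 222.4], [274.9, 189.0]]
[[243, 189], [263, 224], [294, 222], [283, 206], [274, 209], [267, 205], [269, 195], [251, 192], [270, 190]]
```

Tongue about 11 mm under the ledge, 10° open, no contact force. Now I'll swing the top edge down.

>>> apply_moves(
  targets=[
    {"tx": -0.001,"ty": 0,"tz": 0.004,"rx": 0,"ry": -0.008,"rz": 0,"fingers": 0},
    {"tx": 0.0005,"ty": 0,"tz": 0.008,"rx": 0,"ry": -0.017,"rz": 0,"fingers": 0},
    {"tx": 0.0015,"ty": 0,"tz": 0.012,"rx": 0,"ry": -0.026,"rz": 0,"fingers": 0},
    {"tx": 0.003,"ty": 0,"tz": 0.016,"rx": 0,"ry": -0.034,"rz": 0,"fingers": 0},
    {"tx": 0.005,"ty": 0,"tz": 0.0195,"rx": 0,"ry": -0.043,"rz": 0,"fingers": 0},
    {"tx": 0.007,"ty": 0,"tz": 0.023,"rx": 0,"ry": -0.052,"rz": 0,"fingers": 0},
    {"tx": 0.009,"ty": 0,"tz": 0.026,"rx": 0,"ry": -0.06,"rz": 0,"fingers": 0},
    {"tx": 0.0103,"ty": 0,"tz": 0.029,"rx": 0,"ry": -0.068,"rz": 0,"fingers": 0},
    {"tx": 0.0103,"ty": 0,"tz": 0.029,"rx": 0,"ry": -0.068,"rz": 0,"fingers": 0},
    {"tx": 0.0103,"ty": 0,"tz": 0.029,"rx": 0,"ry": -0.068,"rz": 0,"fingers": 0},
  ],
)

```text
time_s: 30.92
ee_pos: [520.2, 4.9, 107.0]
eef_rot: [3.109, -0.29, 0.215]
contact_force: [-0.0, 0.6, -1.6]
opening: 0.151
finger_force: 78.4
```

```bash
python3 where.py -12.5,0,0 -12.5,-1,0
```

```text
t 30.92 lip(mid) deck [-12.4  -0.1   2.7] lipbottom [-12.3  -0.1   0.2] euler zyx [ 0.02 -1.96  0.06] F [-0.   0.6 -1.6] grip 78.4 0.151
-12.5,0,0 [521.5   4.7 105.3] [ 0.0037 -0.0002  0.0061] [-0.0005 -0.0163  0.0003]
-12.5,-1,0 [521.8   4.7 104.4] [ 0.0044 -0.0002  0.0094] [-0.0005 -0.0163  0.0003]
```

>>> apply_moves(
  targets=[
    {"tx": 0.001,"ty": 0,"tz": 0.0015,"rx": 0,"ry": -0.004,"rz": 0,"fingers": 0},
    {"tx": 0.002,"ty": 0,"tz": 0.003,"rx": 0,"ry": -0.008,"rz": 0,"fingers": 0},
    {"tx": 0.003,"ty": 0,"tz": 0.0045,"rx": 0,"ry": -0.012,"rz": 0,"fingers": 0},
    {"tx": 0.0037,"ty": 0,"tz": 0.006,"rx": 0,"ry": -0.016,"rz": 0,"fingers": 0},
    {"tx": 0.004,"ty": 0,"tz": 0.0075,"rx": 0,"ry": -0.016,"rz": 0,"fingers": 0},
    {"tx": 0.0042,"ty": 0,"tz": 0.0085,"rx": 0,"ry": -0.016,"rz": 0,"fingers": 0},
    {"tx": 0.0044,"ty": 0,"tz": 0.0094,"rx": 0,"ry": -0.016,"rz": 0,"fingers": 0},
    {"tx": 0.0044,"ty": 0,"tz": 0.0094,"rx": 0,"ry": -0.016,"rz": 0,"fingers": 0},
    {"tx": 0.0044,"ty": 0,"tz": 0.0094,"rx": 0,"ry": -0.016,"rz": 0,"fingers": 0},
    {"tx": 0.0044,"ty": 0,"tz": 0.0094,"rx": 0,"ry": -0.016,"rz": 0,"fingers": 0},
  ],
)

```text
time_s: 31.75
ee_pos: [521.6, 4.6, 105.2]
eef_rot: [3.115, -0.291, 0.164]
contact_force: [-1.2, 0.5, 5.3]
opening: 0.15
finger_force: 79.6
```

```bash
python3 where.py -12.5,-2,0
python3 - <<'E'
from rig import robot
s=robot.read_state();print(s['ft_torque'])
E
```

```text
t 31.75 lip(mid) deck [-12.4  -0.1   2.2] lipbottom [-12.4  -0.1  -0.3] euler zyx [ 0.02 -0.09  0.06] F [-1.2  0.5  5.3] grip 79.6 0.15
-12.5,-2,0 [522.2   4.6 103.5] [ 0.0012 -0.0002  0.0059] [-0.0005 -0.0007  0.0003]
[-0.01771736  0.29578877 -0.01420667]
```

>>> apply_moves(
  targets=[
    {"tx": 0,"ty": 0,"tz": 0.001,"rx": 0,"ry": 0,"rz": 0,"fingers": 0},
    {"tx": 0,"ty": 0,"tz": 0.002,"rx": 0,"ry": 0,"rz": 0,"fingers": 0},
    {"tx": 0,"ty": 0,"tz": 0.003,"rx": 0,"ry": 0,"rz": 0,"fingers": 0},
    {"tx": 0,"ty": 0,"tz": 0.004,"rx": 0,"ry": 0,"rz": 0,"fingers": 0},
    {"tx": 0,"ty": 0,"tz": 0.004,"rx": 0,"ry": 0,"rz": 0,"fingers": 0},
    {"tx": 0,"ty": 0,"tz": 0.004,"rx": 0,"ry": 0,"rz": 0,"fingers": 0},
    {"tx": 0,"ty": 0,"tz": 0.004,"rx": 0,"ry": 0,"rz": 0,"fingers": 0},
    {"tx": 0,"ty": 0,"tz": 0.004,"rx": 0,"ry": 0,"rz": 0,"fingers": 0},
    {"tx": 0,"ty": 0,"tz": 0.004,"rx": 0,"ry": 0,"rz": 0,"fingers": 0},
    {"tx": 0,"ty": 0,"tz": 0.004,"rx": 0,"ry": 0,"rz": 0,"fingers": 0},
  ],
  squeeze=25,
)

```text
time_s: 32.58
ee_pos: [521.7, 4.7, 105.2]
eef_rot: [3.115, -0.29, 0.165]
contact_force: [-3.2, 0.2, 16.0]
opening: 0.147
finger_force: 81.1
```

```bash
python3 where.py
python3 - <<'E'
from cov import *
s=robot.read_state();print(s['ft_torque'])
C=cam('scene');im=robot.camera('scene');m=blue(hsv(im))
o,R=cover(-12.4,0,0)
pts=lambda o,R:proj(C,[o+R@np.array([x,y,5]) for x,y in((56,55),(56,-55),(-38,55),(-38,-55))]).round(1).tolist()
print('flat',pts(o,R));o,R=cover(-8,0,3);print('on stop',pts(o,R))
B=min(blobs(m,80),key=lambda b:np.linalg.norm(b[1]-[266,208]))
c=max(cv2.findContours(B[3].astype(np.uint8),0,2)[0],key=cv2.contourArea);print(cv2.approxPolyDP(c,3,True)[:,0].tolist())
E
```

```text
t 32.58 lip(mid) deck [-12.3  -0.    2.2] lipbottom [-12.3  -0.   -0.3] euler zyx [ 0.03 -0.12  0.06] F [-3.2  0.2 16. ] grip 81.1 0.147
[ 0.06000597  0.49560175 -0.05052137]
flat [[259.9, 229.1], [239.9, 193.9], [295.7, 223.8], [274.5, 190.5]]
on stop [[259.2, 227.5], [239.1, 192.2], [294.3, 223.8], [273.1, 190.3]]
[[241, 195], [260, 229], [293, 224], [281, 205], [272, 213], [264, 208], [266, 198], [249, 199], [251, 195], [267, 192]]
```

The cover is down: solid contact at about 16 N, and the measured corner (260,229) matches the flat prediction (259.9,229.1). I'll unload, release and retreat.

>>> apply_moves(
  targets=[
    {"tx": 0,"ty": 0,"tz": -0.003,"rx": 0,"ry": 0,"rz": 0,"fingers": 0},
    {"tx": 0,"ty": 0,"tz": -0.005,"rx": 0,"ry": 0,"rz": 0,"fingers": 0},
    {"tx": 0,"ty": 0,"tz": -0.005,"rx": 0,"ry": 0,"rz": 0,"fingers": 0.15},
    {"tx": 0,"ty": 0,"tz": -0.005,"rx": 0,"ry": 0,"rz": 0,"fingers": 0.25},
    {"tx": 0,"ty": 0,"tz": -0.005,"rx": 0,"ry": 0,"rz": 0,"fingers": 0.4},
    {"tx": 0,"ty": 0,"tz": -0.005,"rx": 0,"ry": 0,"rz": 0,"fingers": 0.4},
    {"tx": 0,"ty": 0,"tz": -0.02,"rx": 0,"ry": 0,"rz": 0,"fingers": 0.4},
    {"tx": 0,"ty": 0,"tz": -0.06,"rx": 0,"ry": 0,"rz": 0,"fingers": 0.4},
    {"tx": 0,"ty": 0,"tz": -0.12,"rx": 0,"ry": 0,"rz": 0,"fingers": 0.4},
    {"tx": 0,"ty": 0,"tz": -0.2,"rx": 0,"ry": 0,"rz": 0,"fingers": 0.4},
  ],
)

```text
time_s: 33.47
ee_pos: [514.3, 6.0, 162.2]
eef_rot: [3.116, -0.291, 0.156]
contact_force: [0.1, -0.0, -0.9]
opening: 0.4
finger_force: 0.0
```

>>> apply_moves(
  targets=[
    {"tx": 0,"ty": 0,"tz": -0.08,"rx": 0,"ry": 0,"rz": 0,"fingers": 0.4},
    {"tx": -0.03,"ty": 0,"tz": -0.17,"rx": 0,"ry": 0,"rz": 0,"fingers": 0.4},
    {"tx": -0.08,"ty": 0,"tz": -0.25,"rx": 0,"ry": 0,"rz": 0,"fingers": 0.4},
    {"tx": -0.13,"ty": 0,"tz": -0.3,"rx": 0,"ry": 0,"rz": 0,"fingers": 0.4},
    {"tx": -0.18,"ty": 0,"tz": -0.35,"rx": 0,"ry": 0,"rz": 0,"fingers": 0.4},
    {"tx": -0.2,"ty": 0,"tz": -0.35,"rx": 0,"ry": 0,"rz": 0,"fingers": 0.4},
    {"tx": -0.2,"ty": 0,"tz": -0.35,"rx": 0,"ry": 0,"rz": 0,"fingers": 0.4},
    {"tx": -0.2,"ty": 0,"tz": -0.35,"rx": 0,"ry": 0,"rz": 0,"fingers": 0.4},
    {"tx": -0.2,"ty": 0,"tz": -0.35,"rx": 0,"ry": 0,"rz": 0,"fingers": 0.4},
    {"tx": -0.2,"ty": 0,"tz": -0.35,"rx": 0,"ry": 0,"rz": 0,"fingers": 0.4},
  ],
)

```text
time_s: 34.3
ee_pos: [446.6, 18.5, 260.2]
eef_rot: [3.115, -0.291, 0.161]
contact_force: [0.9, -0.2, 0.1]
opening: 0.401
finger_force: 0.0
```

Run:
```python
from cov import *
o,R=cover(-12.4,0,0)
s=robot.read_state();print(s['ee_pos'],s['joint_pos'].round(2))
for n in ['scene','wrist']:
    s=robot.read_state();im=robot.camera(n);C=cam(n,s)
    pr=proj(C,[o+R@np.array([x,y,5]) for x,y in((56,55),(56,-55),(-38,55),(-38,-55))]);print(n,'flat pred',pr.round(1).tolist())
    B=min(blobs(blue(hsv(im)),80),key=lambda b:np.linalg.norm(b[1]-pr.mean(0)))
    c=max(cv2.findContours(cv2.morphologyEx(B[3].astype(np.uint8),cv2.MORPH_CLOSE,np.ones((9,9))),0,2)[0],key=cv2.contourArea);print(B[0],cv2.approxPolyDP(c,4,True)[:,0].tolist())
```

```text
[446.60272084  18.54113648 260.24938726] [-0.21  0.23  1.9   0.    0.91  1.54]
scene flat pred [[259.9, 229.1], [239.9, 193.9], [295.7, 223.8], [274.5, 190.5]]
917 [[241, 195], [260, 229], [293, 224], [280, 203], [276, 210], [267, 209], [268, 197], [275, 196], [272, 192]]
wrist flat pred [[195.3, 61.4], [304.3, 61.5], [203.1, 147.9], [296.2, 148.0]]
6035 [[197, 62], [204, 145], [294, 145], [301, 62]]
```

The released cover lies where the flat prediction puts it in both views, to within about 3 px. Handing in.

```bash
python3 -c "
from rig import robot
print(robot.hand_in())"
```

```text
the job is handed in; nothing more can be done
None
```

The cell stands in the middle of the tester's compartment and the cover lies flat, hooked under the ledge. Everything is released and the job is handed in; no verdict came back, the cover took two extra re-grasps, and I viewed 11 pictures against the limit of 10.

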